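# Draw a window-frame rail into line with a tapered drift

## Robot

A 6-joint arm with a two-finger parallel gripper is mounted at the origin on the work surface. World frame = base frame: x ahead of the robot, y to its left, z up, the work surface at z = 0. Lengths are in mm, angles in rad, forces in N, time in s.
With the tool pointing down it reaches from about 300 to 875 mm from the base axis. Payload 4.2 kg.
Tool frame: the origin (TCP) lies between the finger pads; the fingertips stand 22 mm ahead of it and the grasp point (between the pads) lies 3 mm ahead of it; z points along the fingers, x is the direction in which the jaws open and shut, and the axes are right-handed (so a half turn about z gives the same grasp; the last joint's range is limited). The gripper opens to 85 mm and grips with 20 to 120 N. Pads are 22 mm wide; open, the fingers measure 114 mm over their backs; the gripper's body (76 mm by 85 mm) begins 54 mm behind the grasp point. The pads swing forward as they close: fully open they stand 13 mm farther back than shut.
Start: joints at [1.213, 0.32, 1.565, -0, 1.257, -0.02], TCP at [190.564, 542.517, 253.338] pointing down, gripper open.
Joint ranges: [-3.11, 3.11], [-0.84, 2.01], [0.21, 2.61], [-1.34, 4.49], [0.05, 2.63], [-2.56, 2.56]. Speed limits (rad/s): [2.57, 2.57, 3.14, 3.14, 3.14, 3.14].

## Interface

Orientations are given as a unit quaternion [x, y, z, w].
In Python, from workcell import sensors, viewer, r gives the robot as it stands.
- The arm moves only by the tool jog_arm, never from a script. Its argument "moves" is a list of rows, each a list of 3 entries, a list of its own where there are three numbers: the turn, a rotation vector about the tool's x, y, z in rad, then the shift along the tool's x, y, z in m, then the opening in per cent of the stroke, from 0 (shut) to 100 (fully open). In form: [[[wx, wy, wz], [dx, dy, dz], hand], ...]. A call has 1 to 5 rows; each row is the pose to reach, as a shift and turn from the pose commanded when the call began, along the tool's axes at that moment; what a row does not reach only later rows make up. A row lasts 1/8 s, in which the tool goes at most 62.5 mm and 10.7 degrees, less where a joint would pass 70% of its speed; a pose out of reach is approached as far as the arm can. A call with a gripper value outside its range is refused whole. The fingers move at their own pace and stop on an object; "newtons" is the grip in N (left out, the last holds). Time passes only in rows, so rows that repeat a pose let the fingers close. It gives the time, the measured TCP pose, the force and the opening at its end, in the units of the state.
- sensors.read_state(): the state, without advancing time (a new reading comes with each control period).
- viewer.capture(name): name is "scene" or "top" or "wrist"; returns a dict with "img" (400x640x3 uint8, red, green, blue), "camera_matrix" (3x3 intrinsics, pixels), "camera_from_world" (4x4, takes a point from world to camera coordinates). Camera axes: x right, y up, looking along -z (the intrinsics and any distortion apply to the point x, -y, -z); pixel columns grow to the right and rows downward; lengths in mm; the calibration is good to about 2 mm. A picture is of the moment at which its call begins. There is no depth.
- r.job_done(): hands the job in, once; it reports no verdict.
The state is a dict: "time_s": time; "q": joint angles; "qvel": joint speeds; "joint_torque": joint torques, N m; "eef_pos": TCP position; "orientation": TCP orientation; "force": force on the tool from outside, world axes, zero at the start; "ft_torque": the same for the moment, N m; "opening": finger opening in mm.
Only numpy, scipy, OpenCV 4.12 (cv2) and the standard library are available. Lean on these libraries where they do the work, as an engineer would, in place of code of your own. Each camera call takes 0.05 s, during which the arm holds its last target.

## Task

On the frame jig, the steel tongue of the timber rail sits a little out of line between the two lugs. Take the tapered drift out of its wooden rest by the bare steel shank, push its point through the front lug's hole and on through the tongue's hole, and let go of it there; then take it by the wooden handle and push it fully home, until the handle meets the front lug and the rail has been drawn into line, and leave it in. Let the drift alone move the rail (do not push the rail or its tongue with the robot) and do not knock over the open metal jar.

Things in the scene. Friction and masses are not known exactly. Their poses are not given: they have to be found in the camera images.
- drift_shank (a point): Loose drift, 0.26 kg, 195 mm long, round: dark wooden handle (32 mm diameter, 70 mm long), plain steel shank (20 mm, 60 mm long), steel taper (65 mm long, 20 mm down to a 4-7 mm blunt tip). This point: on its axis on the shank, 92 mm from the butt, 22 mm ahead of the handle, 103 mm behind the tip, 15 mm behind the centre of mass. x points along the drift to its tip. It starts level in the rest.
- drift_handle (a point): Centre of the drift's wooden handle, on its axis, 35 mm from the butt; x to the tip. Part-way in the holes and let go, the drift may droop a few degrees at the handle.
- drift_shoulder (a point): On the drift's axis at the front end of the handle, where the 28 mm wide wooden face meets the 20 mm shank, 70 mm from the butt and 125 mm from the tip; x to the tip.
- drift_point (a point): The drift's tip, on its axis; x to the tip.
- front_hole (a point): Fixed steel jig: centre of the front lug's hole at its front face, 62 mm above the bench. x: level, the direction to push the drift; y: level, the side to which the rail stands off; z up. Along x: front lug 0-16 mm, tongue 19-31, rear lug 34-48. All holes 22 mm in diameter. Lugs 60 mm wide, tops 26 mm above the hole axis; the 12 mm base plate reaches 25 mm in front.
- tongue_hole (a point): Centre of the hole in the rail's steel tongue (mid-thickness), axes as front_hole; 25 mm beyond front_hole along x and off to +y by the joint's value. Tongue 46 mm high, 12 mm thick; the light timber rail, 140 x 44 x 44 mm, runs off along +y from 65 mm beside the hole.
- rail (a joint): How far (m) the rail and tongue stand out of line along front_hole's +y: 0 in line, 0.006 to 0.009 at the start. It slides sideways with about 2 N of friction and stays where it is left, no spring.
- jar_mid (a point): Middle (half-way up) of an open metal jar, 72 mm in diameter and 110 mm high, standing on the bench near the work; z along its axis. A bystander.
- rest_mid (a point): Fixed wooden rest, top of its base board (14 mm high, 210 x 100 mm), below drift_shank's start; x as the drift's, whose axis lies 45 mm above the bench. The handle is in a slot with walls 64 mm high, 38 mm apart (no finger room), from 96 to 22 mm behind here; a saddle holds the shank 26 to 36 mm ahead. Between them the shank is free all round. The drift lifts straight up.
There are look-alikes about, which are no part of the job. There is more than one size of the part that bears drift_shank; the job needs the larger.

How it is judged:
By the outcome, as a careful person would: the job done as asked, in the order asked, and still so for the second after the job is handed in, with the robot touching nothing.
It also fails if it takes over 56 s, if anything falls off the work surface, if the arm or the gripper's body presses on something with over 40 N, if the wrist force passes 120 N, or if a joint passes its speed limit or range.

## Working session

There is one attempt and no reset: what is moved stays moved. The work goes in short steps, Python scripts to look and compute and a tool call to move; the robot and the scene stay as the last step left them, time stands still between calls to the robot, and variables do not carry over. Pictures are saved under pics/ and viewed, and the job is handed in when it is done.

Besides the shell and the picture viewer there is one more tool, called after ">>>" in YAML: its name, and indented under it one key for each argument. jog_arm: Moves the arm, as the interface text tells. Its arguments: {"type":"object","properties":{"moves":{"type":"array"},"newtons":{"type":"number"}},"required":["moves"]}

```bash
mkdir -p pics; ls
cat > h.py <<'E'
import numpy as np, cv2
from workcell import sensors, viewer, r
def cap(name,fn):
    d=viewer.capture(name); cv2.imwrite('pics/'+fn+'.png',d['img'][:,:,::-1])
    np.savez('pics/'+fn+'.npz',**{k:np.array(v) for k,v in d.items()}); return d
def load(fn): return dict(np.load('pics/'+fn+'.npz'))
def proj(d,p):
    p=np.atleast_2d(p).astype(float); T=d['camera_from_world']
    c=p@T[:3,:3].T+T[:3,3]; c=c*[1,-1,-1]; u=c@d['camera_matrix'].T; return u[:,:2]/u[:,2:]
def ray(d,uv):
    T=d['camera_from_world']; R=T[:3,:3]; o=-R.T@T[:3,3]
    v=np.linalg.inv(d['camera_matrix'])@[uv[0],uv[1],1]; return o,R.T@(v*[1,-1,-1])
def atz(d,uv,z):
    o,v=ray(d,uv); return o+v*(z-o[2])/v[2]
def crop(fn,x0,y0,x1,y1,s,out):
    im=cv2.imread('pics/'+fn+'.png')[y0:y1,x0:x1]; cv2.imwrite('pics/'+out+'.png',cv2.resize(im,None,fx=s,fy=s,interpolation=cv2.INTER_CUBIC))
E
python3 - <<'E'
from h import *
for n in ['scene','top','wrist']:
    d=cap(n,n+'0'); print(n,d.keys(),d['camera_matrix'],d['camera_from_world'])
print(sensors.read_state())
E
```

```text
pics
scene dict_keys(['img', 'camera_matrix', 'camera_from_world']) [[418.86845634   0.         320.44954666]
 [  0.         418.86845634 206.51739307]
 [  0.           0.           1.        ]] [[ 5.17119252e-01  8.55820464e-01 -1.26099994e-02 -4.37473548e+02]
 [-7.04749216e-01  4.34104372e-01  5.61143419e-01  3.76470392e+02]
 [ 4.85712078e-01 -2.81291178e-01  8.27622529e-01 -1.34449193e+03]
 [ 0.00000000e+00  0.00000000e+00  0.00000000e+00  1.00000000e+00]]
top dict_keys(['img', 'camera_matrix', 'camera_from_world']) [[445.83598772   0.         316.23323999]
 [  0.         445.83598772 196.53118227]
 [  0.           0.           1.        ]] [[ 2.74364117e-02 -9.99614529e-01 -4.24689371e-03  1.01123388e+02]
 [ 9.85873047e-01  2.63565100e-02  1.65407588e-01 -6.50518185e+02]
 [-1.65231894e-01 -8.72508871e-03  9.86216150e-01 -1.09592135e+03]
 [ 0.00000000e+00  0.00000000e+00  0.00000000e+00  1.00000000e+00]]
wrist dict_keys(['img', 'camera_matrix', 'camera_from_world']) [[358.86808505   0.         321.04274758]
 [  0.         358.86808505 200.2938548 ]
 [  0.           0.           1.
[... 254 characters left out ...]
000e+00  1.00000000e+00]]
{'time_s': 0.15, 'q': array([ 1.21299157e+00,  3.20174005e-01,  1.56540201e+00, -1.72068081e-05,
        1.25741892e+00, -2.00075669e-02]), 'qvel': array([-0.00075472, -0.00209386, -0.00621684,  0.00104612,  0.00232076,
       -0.0018816 ]), 'joint_torque': array([ 6.12088697e-04, -4.15845251e+01, -2.34345818e+01,  4.35920185e-05,
        6.01517590e-03,  2.49536605e-06]), 'eef_pos': array([190.45152765, 542.18946767, 252.65750487]), 'orientation': array([ 8.15905604e-01,  5.78184706e-01, -5.75467148e-04,  4.00632265e-04]), 'force': array([ 0.08803025, -0.08026362,  0.07523471]), 'ft_torque': array([0.02206605, 0.0001029 , 0.05444936]), 'opening': 85.68113516254367}
```

View pics/scene0.png

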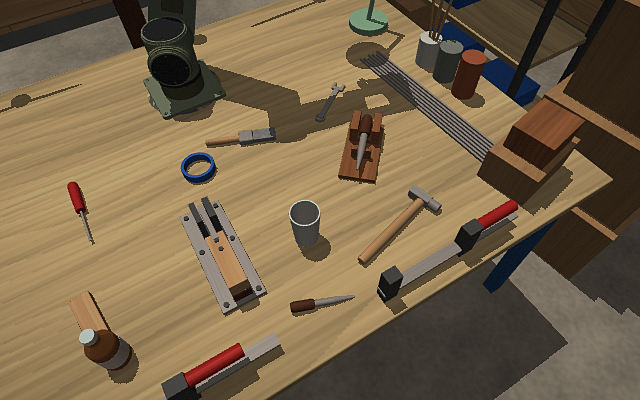

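View pics/top0.png

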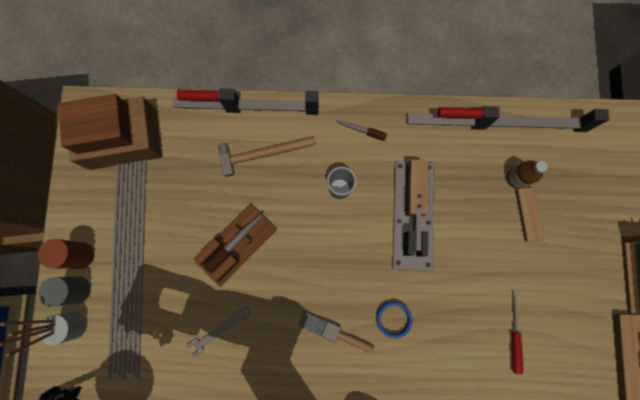

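View pics/wrist0.png

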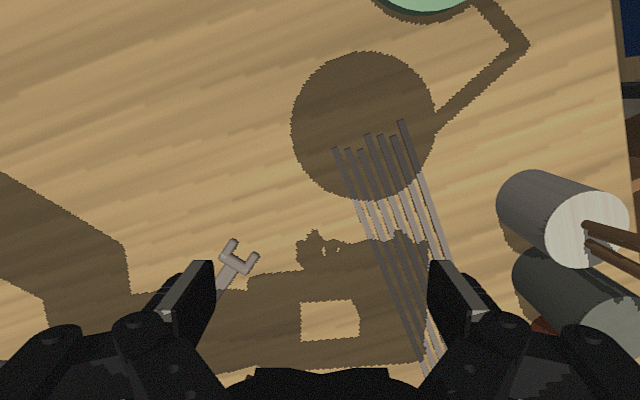

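Run:
```python
from h import *
crop('top0',180,190,300,300,6,'c1'); crop('top0',375,145,455,285,4.2,'c2'); crop('scene0',325,95,405,195,6,'c3'); crop('scene0',170,185,280,320,4.4,'c4')
a=cv2.imread('pics/c1.png');
crop('top0',320,100,400,150,6,'c5')
```

```text
(no output)
```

View pics/c1.png

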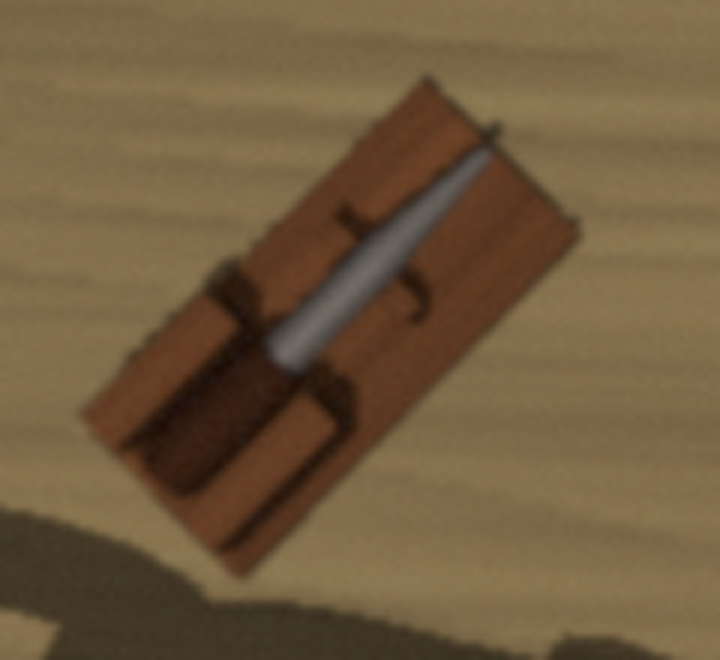

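View pics/c2.png

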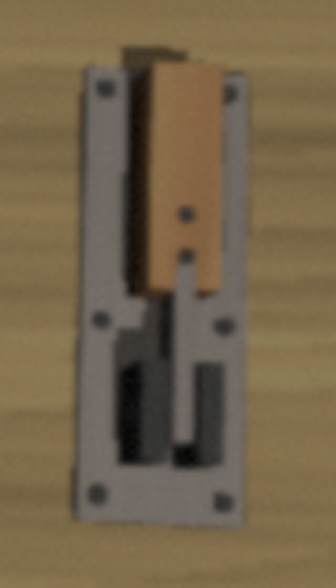

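View pics/c3.png

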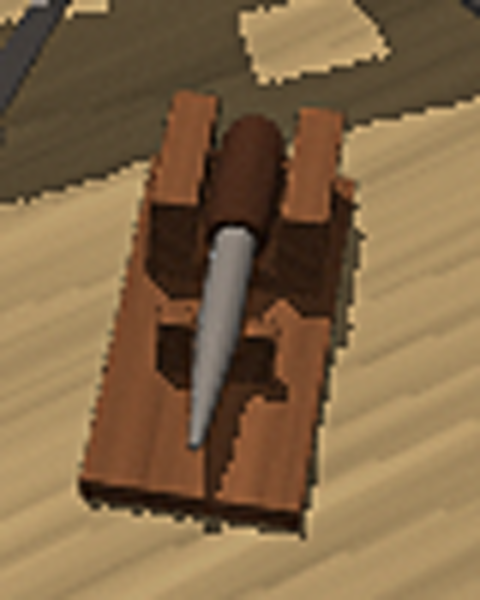

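View pics/c4.png

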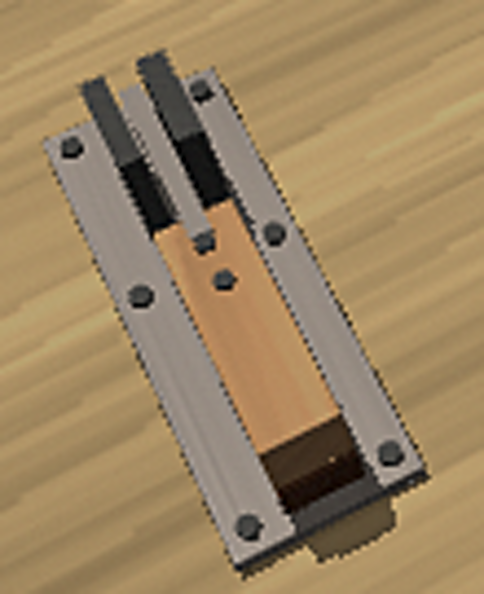

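View pics/c5.png

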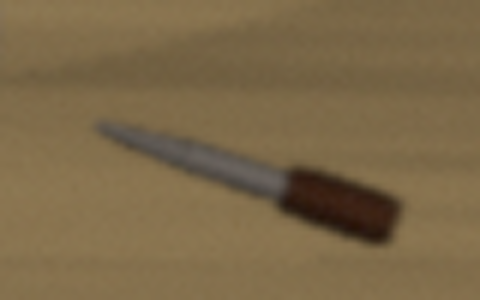

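Run:
```python
from h import *
t=load('top0'); s=load('scene0')
def T(u,v,z): return atz(t,(375+(u+.5)/4.2-.5,145+(v+.5)/4.2-.5),z).round(1)
def S(u,v,z): return atz(s,(170+(u+.5)/4.4-.5,185+(v+.5)/4.4-.5),z).round(1)
print('plate top',[T(*p,12) for p in [(85,68),(245,72),(76,518),(243,524)]])
print('plate scn',[S(*p,12) for p in [(45,143),(213,70),(428,473),(238,563)]])
print('front lug top',[T(*p,88) for p in [(140,362),(168,362),(140,463),(168,463)]])
print('front lug scn',[S(*p,88) for p in [(138,60),(162,50),(203,128),(180,140)]])
print('rear lug top',[T(*p,88) for p in [(196,363),(222,363),(196,465),(222,465)]])
def D(u,v,z): return atz(t,(180+(u+.5)/6-.5,190+(v+.5)/6-.5),z).round(1)
def E(u,v,z): return atz(s,(325+(u+.5)/6-.5,95+(v+.5)/6-.5),z).round(1)
print('drift top: tip,shoulder,butt',D(490,148,45),D(287,355,49),D(168,475,45))
print('drift scn',E(195,447,45),E(232,230,52))
print('board corners top',[D(*p,14) for p in [(428,78),(578,228)]],[D(*p,64) for p in[(85,415),(240,575)]])
print('board scn',[E(*p,14) for p in [(82,482),(305,512)]])
print('jar', atz(t,(342,174),110),atz(s,(305,210),110))
print('small drift',atz(t,(320+97/6,100+125/6),8),atz(t,(320+395/6,100+220/6),8))
```

```text
plate top [array([758.5, -91.3,  12. ]), array([ 758.6, -194.4,   12. ]), array([471.4, -85.2,  12. ]), array([ 470.6, -188.6,   12. ])]
plate scn [array([ 467.6, -185.1,   12. ]), array([470.9, -82.5,  12. ]), array([761.3, -89.1,  12. ]), array([ 754.4, -191.3,   12. ])]
front lug top [array([ 562.2, -110.4,   88. ]), array([ 562.6, -126.8,   88. ]), array([ 503.2, -110. ,   88. ]), array([ 503.6, -126.3,   88. ])]
front lug scn [array([ 501.4, -121.7,   88. ]), array([ 502. , -108.1,   88. ]), array([ 560.6, -109.2,   88. ]), array([ 561.2, -122.4,   88. ])]
rear lug top [array([ 562.5, -143.3,   88. ]), array([ 562.9, -158.5,   88. ]), array([ 502.9, -142.6,   88. ]), array([ 503.3, -157.7,   88. ])]
drift top: tip,shoulder,butt [598.9 259.6  45. ] [507.7 341.   49. ] [456.2 389.1  45. ]
drift scn [594.3 264.4  45. ] [501.2 347.   52. ]
board corners top [array([633.3, 292.8,  14. ]), array([568.3, 223.3,  14. ])] [array([479.9, 420.7,  64. ]), array([416.3, 351.9,  64. ])]
board scn [array([564.4, 226.1,  14. ]), array([630.5, 300.8,  14. ])]
jar [696.42692254  56.03830937 110.        ] [673.16086749  65.32416037 110.        ]
small drift [868.84139301  69.86222873   8.        ] [827.01793502 -67.34117427   8.        ]
```

```bash
cat >> h.py <<'E'
from scipy.spatial.transform import Rotation as Ro
import json,os
def cur():
    s=sensors.read_state(); return s['eef_pos'],Ro.from_quat(s['orientation']),s
def Rt(jaw_deg,pitch=0):
    # tool down; jaw axis x at world angle; pitch tilts drift axis (tool y) nose-up, deg
    a=np.radians(jaw_deg); x=np.array([np.cos(a),np.sin(a),0]); z=np.array([0,0,-1.]); y=np.cross(z,x)
    R=Ro.from_matrix(np.c_[x,y,z]); return R*Ro.from_euler('x',pitch,degrees=True)
def getcmd():
    c=json.load(open('cmd.json')); return np.array(c['p']),Ro.from_quat(c['q'])
def setcmd(p,R): json.dump({'p':list(map(float,p)),'q':list(map(float,R.as_quat()))},open('cmd.json','w'))
def plan(p,R,commit=True):
    p0,R0=getcmd(); w=(R0.inv()*R).as_rotvec(); d=R0.inv().apply(np.array(p)-p0)/1000
    w=w.round(4); d=d.round(4); print('turn',w.tolist(),'shift',d.tolist(),'len mm',np.linalg.norm(d)*1000,'deg',np.degrees(np.linalg.norm(w)))
    if commit: setcmd(p0+R0.apply(d*1000),R0*Ro.from_rotvec(w))
def chk():
    p,R,s=cur(); p0,R0=getcmd(); print('t',s['time_s'],'pos',p.round(1),'err',(p-p0).round(2),'rot err deg',np.degrees((R0.inv()*R).as_rotvec()).round(2),'F',s['force'].round(1),'op',round(s['opening'],1))
E
python3 - <<'E'
from h import *
p,R,s=cur(); d=load('wrist0'); T=d['camera_from_world']
o=-T[:3,:3].T@T[:3,3]; print('cam in tool',R.inv().apply(o-p), R.inv().as_matrix()@T[:3,:3].T)
print(R.as_matrix().round(3))
setcmd([190.564,542.517,253.338],R)
plan([500,340,230],Rt(47.7))
E
```

```text
cam in tool [   0.12344093  -72.36297052 -120.98440817] [[ 9.99999517e-01 -5.02378964e-04 -8.44833007e-04]
 [-7.18758773e-04 -9.60032504e-01 -2.79887609e-01]
 [-6.70457500e-04  2.79888081e-01 -9.60032402e-01]]
[[ 0.331  0.943 -0.   ]
 [ 0.943 -0.331 -0.001]
 [-0.001 -0.    -1.   ]]
turn [0.0003, 0.0014, 0.4005] shift [-0.0885, 0.3591, 0.0235] len mm 370.5904882751309 deg 22.94710633165953
```

>>> jog_arm:
  moves:
    - [[0.0003,0.0014,0.4005],[-0.0885,0.3591,0.0235],60]
    - [[0.0003,0.0014,0.4005],[-0.0885,0.3591,0.0235],60]
    - [[0.0003,0.0014,0.4005],[-0.0885,0.3591,0.0235],60]
    - [[0.0003,0.0014,0.4005],[-0.0885,0.3591,0.0235],60]
    - [[0.0003,0.0014,0.4005],[-0.0885,0.3591,0.0235],60]

```text
time_s: 0.78
eef_pos: [453.0, 370.4, 233.2]
orientation: [0.915, 0.404, 0.0, -0.001]
force: [0.8, 1.2, 0.3]
opening: 51.1
```

Run:
```python
from h import *
chk()
```

```text
t 0.775 pos [453.  370.4 233.2] err [-47.08  30.45   3.27] rot err deg [0.04 0.08 0.  ] F [0.8 1.2 0.3] op 51.1
```

Run:
```python
from h import *
d=cap('wrist','w1'); p,R,s=cur(); chk()
setcmd(p,R)
T=d['camera_from_world']
o=-T[:3,:3].T@T[:3,3];print('cam in tool',R.inv().apply(o-p))
```

```text
t 0.825 pos [459.1 365.9 232.4] err [-40.98  25.9    2.46] rot err deg [-0.34  0.08  0.26] F [ 4.9 -2.8 -0.2] op 51.7
cam in tool [  -1.3523927   -79.07065949 -122.3933915 ]
```

View pics/w1.png

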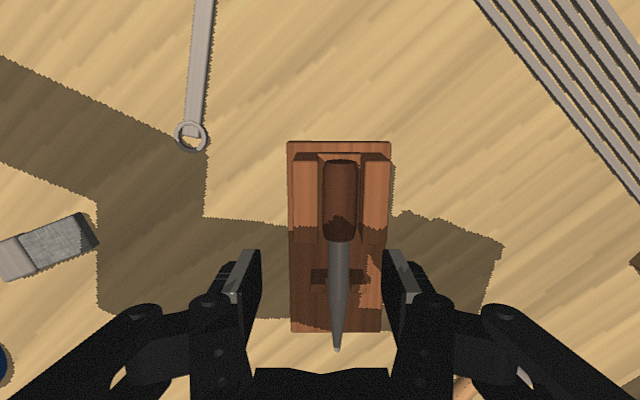

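>>> jog_arm:
  moves:
    - [[0,0,0],[0,0,0],60]
    - [[0,0,0],[0,0,0],60]
    - [[0,0,0],[0,0,0],60]

```text
time_s: 1.2
eef_pos: [450.3, 372.7, 233.7]
orientation: [0.914, 0.405, 0.0, -0.001]
force: [0.2, 0.1, -0.4]
opening: 50.9
```

Run:
```python
from h import *
d=cap('wrist','w2'); p,R,s=cur(); print(p,R.as_matrix()); print(s['q'])
setcmd(p,R)
T=d['camera_from_world']
o=-T[:3,:3].T@T[:3,3];print('cam in tool',R.inv().apply(o-p))
crop('w2',270,120,410,390,2.2,'w2c')
```

```text
[450.41802811 372.71594376 233.69781598] [[ 6.71460280e-01  7.41040397e-01  4.71391999e-04]
 [ 7.41038949e-01 -6.71460017e-01  1.64998988e-03]
 [ 1.53923004e-03 -7.58582838e-04 -9.99998528e-01]]
[ 6.71100989e-01  3.46746495e-01  1.57462445e+00  1.06427981e-03
  1.21882669e+00 -1.63883446e-01]
cam in tool [  -0.31194818  -72.38908728 -121.04408217]
```

View pics/w2c.png

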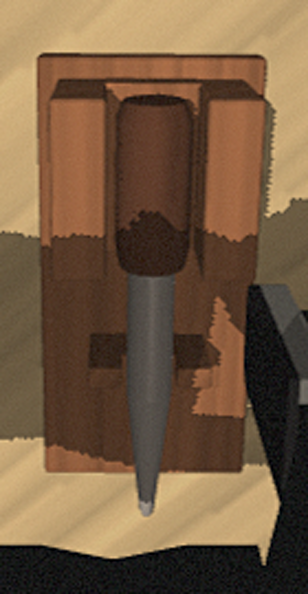

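Run:
```python
from h import *
d=load('w2')
f=lambda u,v,z: atz(d,(270+(u+.5)/2.2-.5,120+(v+.5)/2.2-.5),z)
tip=f(146,513,45); 
sh=f(152.5,276,45+10)  # shank top meets handle
w=[f(129,290,45),f(175,290,45)]; m=f(151.5,290,45); m2=f(148.5,400,45)
print('tip',tip,'sh',sh,'len',np.linalg.norm((tip-sh)[:2]),'shank w',np.linalg.norm(w[0]-w[1]))
for a,b in((sh,tip),(m,m2),(m,tip)): print(np.degrees(np.arctan2(*(b-a)[1::-1])))
b=[f(*q,14) for q in [(47,470),(242,471)]]; print('board front',b, 'width',np.linalg.norm(b[0]-b[1]))
v=b[1]-b[0]; print('normal ang',np.degrees(np.arctan2(v[1],v[0])))
b=[f(*q,64) for q in [(52,100),(50,100),(206,100)]];
```

```text
tip [594.83047937 263.08086721  45.        ] sh [503.64356033 346.66387263  55.        ] len 123.69791024557487 shank w 19.612507672637882
-42.50873859732405
-42.79600928353828
-42.658399502148676
board front [array([561.88433244, 227.40608597,  14.        ]), array([628.35658393, 299.78363852,  14.        ])] width 98.2703939715044
normal ang 47.43532965314438
```

Run:
```python
from h import *
plan([519,332.8,120],Rt(47.4),False); plan([519,332.8,47],Rt(47.4))
```

```text
turn [-0.0008, -0.0015, 0.0073] shift [0.0163, 0.0777, 0.1137] len mm 138.67469127421916 deg 0.4294508828069396
turn [-0.0008, -0.0015, 0.0073] shift [0.0162, 0.0778, 0.1867] len mm 202.90926543654925 deg 0.4294508828069396
```

>>> jog_arm:
  moves:
    - [[-0.0008,-0.0015,0.0073],[0.0163,0.0777,0.1137],60]
    - [[-0.0008,-0.0015,0.0073],[0.0163,0.0777,0.1137],60]
    - [[-0.0008,-0.0015,0.0073],[0.0163,0.0777,0.1137],60]
    - [[-0.0008,-0.0015,0.0073],[0.0163,0.0777,0.1137],60]

```text
time_s: 1.75
eef_pos: [519.7, 332.2, 119.8]
orientation: [0.916, 0.401, -0.0, -0.0]
force: [-0.6, 0.9, -0.6]
opening: 51.1
```

Run:
```python
from h import *
p,R,s=cur(); print(p,s['time_s'],s['opening']); setcmd(p,R)
cap('wrist','w3'); p,R,s=cur(); print(p); setcmd(p,R)
crop('w3',170,0,470,400,1.5,'w3c')
plan([519,332.8,47],Rt(47.4))
```

```text
[519.69084263 332.21636278 119.75320092] 1.75 51.13216110604056
[519.93275051 332.826475   121.02397405]
turn [0.0002, -0.0016, -0.0014] shift [-0.0008, -0.0007, 0.074] len mm 74.00763474128868 deg 0.12235030427446247
```

View pics/w3c.png

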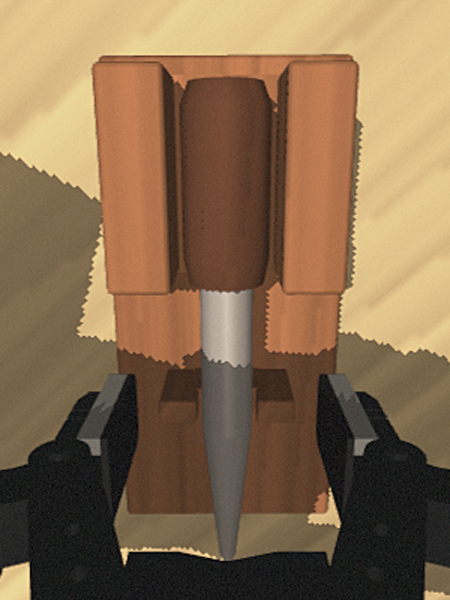

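>>> jog_arm:
  moves:
    - [[0,-0.0016,-0.0014],[0,-0.0005,0.04],60]
    - [[0,-0.0016,-0.0014],[0,-0.0005,0.074],60]
    - [[0,-0.0016,-0.0014],[0,-0.0005,0.074],60]
    - [[0,-0.0016,-0.0014],[0,-0.0005,0.074],60]

```text
time_s: 2.3
eef_pos: [520.6, 333.4, 48.3]
orientation: [0.916, 0.402, 0.001, 0.0]
force: [0.5, -0.1, 0.3]
opening: 51.2
```

Run:
```python
from h import *
p,R,s=cur(); print(p,s['force'])
cap('wrist','w4');crop('w4',170,0,470,400,1.5,'w4c')
```

```text
[520.57384247 333.41995341  48.34099914] [ 0.54390914 -0.14228273  0.30855439]
```

View pics/w4c.png

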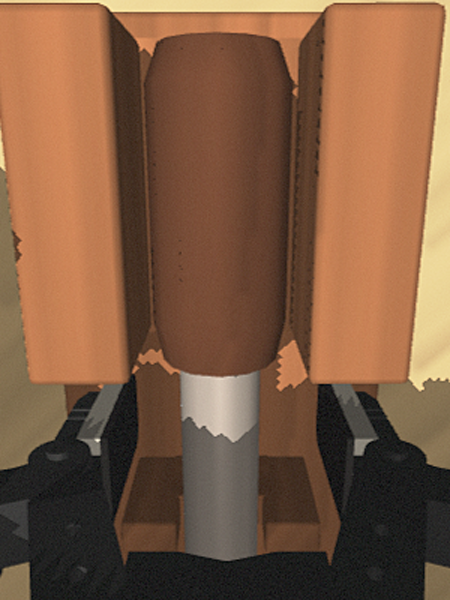

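>>> jog_arm:
  moves:
    - [[0,0,0],[0,0,0.001],15]
    - [[0,0,0],[0,0,0.001],5]
    - [[0,0,0],[0,0,0.001],5]
    - [[0,0,0],[0,0,0.001],5]
    - [[0,0,0],[0,0,0.001],5]
  newtons: 80

```text
time_s: 2.98
eef_pos: [520.2, 332.4, 46.1]
orientation: [0.916, 0.402, 0.0, 0.0]
force: [-1.3, -0.1, 6.1]
opening: 18.0
```

>>> jog_arm:
  moves:
    - [[0,0,0],[0,0,0],5]
    - [[0,0,0],[0,0,0],5]

```text
time_s: 3.22
eef_pos: [520.2, 332.4, 46.1]
orientation: [0.916, 0.402, 0.0, 0.0]
force: [-1.6, 0.5, 6.5]
opening: 17.8
```

>>> jog_arm:
  moves:
    - [[0,0,0],[0,0,-0.02],5]
    - [[0,0,0],[0,0,-0.05],5]
    - [[0,0,0],[0,0,-0.09],5]
    - [[0,0,0],[0,0,-0.09],5]
    - [[0,0,0],[0,0,-0.09],5]

```text
time_s: 3.85
eef_pos: [518.8, 331.5, 133.4]
orientation: [0.916, 0.402, -0.002, 0.001]
force: [-0.4, -0.6, -3.2]
opening: 17.7
```

Run:
```python
from h import *
p,R,s=cur(); print(p,s['force'],s['opening'],R.as_matrix().round(4))
setcmd(p,R)
cap('wrist','w5');crop('w5',170,0,470,400,1.5,'w5c'); cap('scene','s5');crop('s5',300,60,440,200,4,'s5c')
jd=np.array([-0.0215,-1,0]); jd/=np.linalg.norm(jd); fh=np.array([532.4,-109.7,62])
print('target', fh-jd*(103+30)+[0,0,63+3])
plan([535,60,136],Rt(-1.2),False)
```

```text
[518.84511906 331.49513585 133.35058193] [-0.36418978 -0.61192925 -3.1501682 ] 17.71271965966449 [[ 6.775e-01  7.356e-01 -3.400e-03]
 [ 7.355e-01 -6.775e-01 -2.900e-03]
 [-4.400e-03 -6.000e-04 -1.000e+00]]
target [535.25883933  23.26927103 128.        ]
turn [0.0013, 0.0044, 0.8474] shift [-0.1888, 0.1958, -0.0019] len mm 272.00494480799426 deg 48.553155187495555
```

View pics/w5c.png

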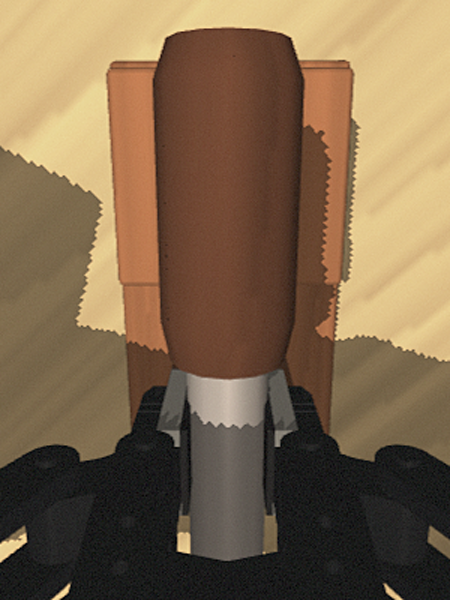

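View pics/s5c.png

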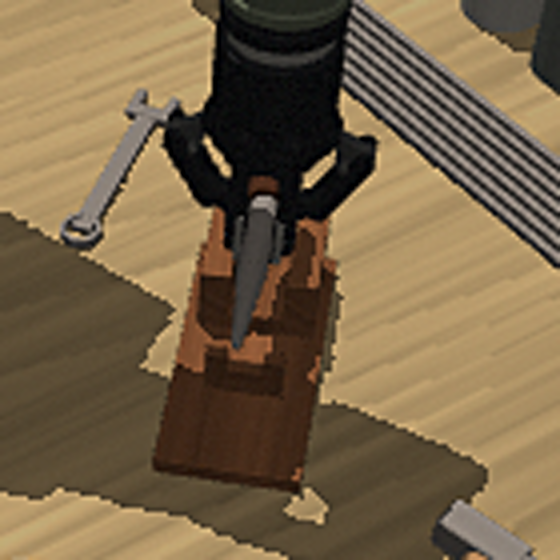

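>>> jog_arm:
  moves:
    - [[0.0013,0.0044,0.17],[-0.0378,0.0392,-0.002],5]
    - [[0.0013,0.0044,0.34],[-0.0755,0.0783,-0.002],5]
    - [[0.0013,0.0044,0.51],[-0.1133,0.1175,-0.002],5]
    - [[0.0013,0.0044,0.68],[-0.151,0.1566,-0.002],5]
    - [[0.0013,0.0044,0.8474],[-0.1888,0.1958,-0.002],5]

```text
time_s: 4.58
eef_pos: [535.1, 58.8, 135.8]
orientation: [1.0, -0.013, -0.0, -0.001]
force: [-0.4, -1.4, -3.0]
opening: 18.0
```

>>> jog_arm:
  moves:
    - [[0,0,0],[0,0,0],5]
    - [[0,0,0],[0,0,0],5]

```text
time_s: 4.82
eef_pos: [535.4, 60.8, 136.2]
orientation: [1.0, -0.01, 0.0, -0.001]
force: [0.3, -0.4, -2.7]
opening: 17.9
```

Run:
```python
from h import *
p,R,s=cur(); print(p,s['force'],s['opening'],R.as_matrix().round(4))
cap('wrist','w6');cap('scene','s6');cap('top','t6')
crop('t6',270,130,450,290,4,'t6c');crop('s6',150,120,350,290,4,'s6c')
```

```text
[535.42829928  60.75132145 136.18650345] [ 0.28711145 -0.3613696  -2.67366019] 17.894003272309348 [[ 9.998e-01 -2.080e-02  5.000e-04]
 [-2.080e-02 -9.998e-01  1.800e-03]
 [ 4.000e-04 -1.800e-03 -1.000e+00]]
```

View pics/t6c.png

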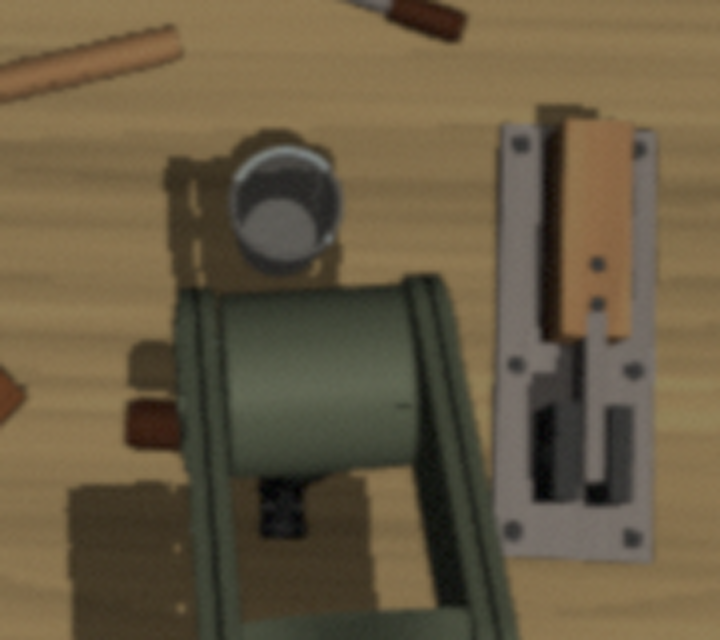

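View pics/s6c.png

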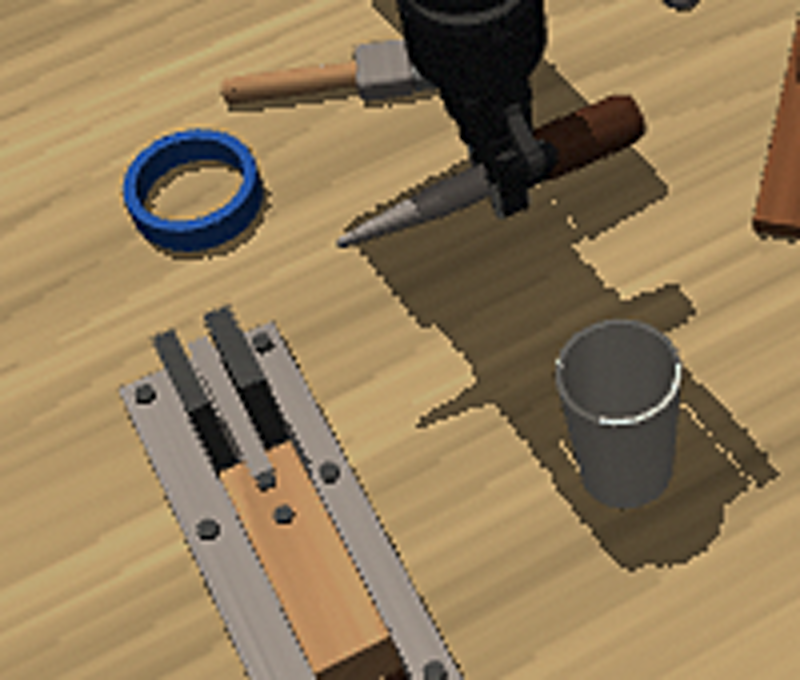

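View pics/w6.png

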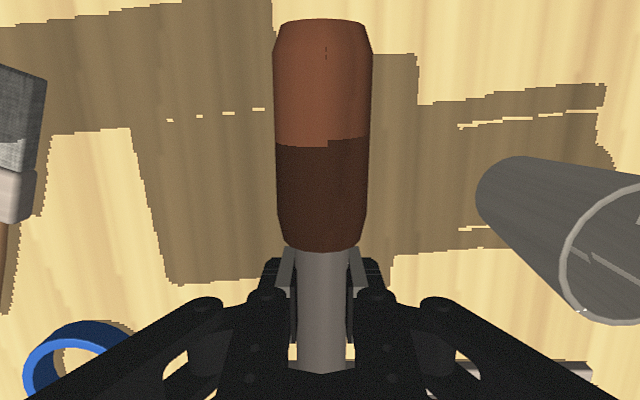

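Run:
```python
from h import *
d=load('s6'); p,R,s=cur(); print(p)
M=R.as_matrix(); 
f=lambda u,v:(150+(u+.5)/4-.5,120+(v+.5)/4-.5)
for z in (131,133,135): print(z,atz(d,f(341,243),z))
tip=p+R.apply([0,101.8,3]); print('exp tip',tip, (proj(d,tip)-[150,120])*4)
print('exp butt ctr',(proj(d,p+R.apply([0,101.8-195,3]))-[150,120])*4)
# jig refine: lug corners from s6 & t6
t=load('t6'); g=lambda u,v:(270+(u+.5)/4-.5,130+(v+.5)/4-.5)
print('scene front lug',[atz(d,f(*q),88).round(1) for q in [(206,315),(229,307),(267,379),(245,388)]])
print('top front lug',[atz(t,g(*q),88).round(1) for q in [(555,403),(582,403),(555,499),(582,499)]])
print('scene rear lug',[atz(d,f(*q),88).round(1) for q in [(155,340),(174,331),(212,404),(193,411)]])
print('top rear lug',[atz(t,g(*q),88).round(1) for q in [(607,406),(633,406),(607,502),(633,502)]])
for z in(62,85): print('tongue end',[atz(t,g(*q),z).round(1) for q in [(586,483),(606,483)]])
print('top plate',[atz(t,g(*q),12).round(1) for q in [(500,123),(657,128),(495,553),(652,561)]])
print('scene plate',[atz(d,f(*q),12).round(1) for q in [(122,388),(275,322)]])
```

```text
[535.68586536  61.81303951 136.71968522]
131 [529.3909845  -37.91790154 131.        ]
133 [530.99940082 -38.25596944 133.        ]
135 [532.60781714 -38.59403735 135.        ]
exp tip [533.78609729 -39.96410249 133.55041919] [[338.638319   245.41919416]]
exp butt ctr [[634.66175972 115.05170625]]
scene front lug [array([ 502. , -121.6,   88. ]), array([ 503.7, -107.7,   88. ]), array([ 563.1, -108.7,   88. ]), array([ 562.2, -122. ,   88. ])]
top front lug [array([ 563.3, -111.4,   88. ]), array([ 563.7, -128.1,   88. ]), array([ 504.4, -111. ,   88. ]), array([ 504.9, -127.5,   88. ])]
scene rear lug [array([ 503.1, -154. ,   88. ]), array([ 502.9, -142.1,   88. ]), array([ 562.4, -142.4,   88. ]), array([ 561.1, -153.4,   88. ])]
top rear lug [array([ 562.3, -143.5,   88. ]), array([ 562.7, -159.5,   88. ]), array([ 503.4, -142.8,   88. ]), array([ 503.9, -158.7,   88. ])]
tongue end [array([ 516. , -135.7,   62. ]), array([ 516.3, -148.3,   62. ])]
tongue end [array([ 514.8, -130.7,   85. ]), array([ 515.1, -143. ,   85. ])]
top plate [array([759.7, -90.7,  12. ]), array([ 759. , -196.9,   12. ]), array([471.7, -87. ,  12. ]), array([ 469.3, -189. ,   12. ])]
scene plate [array([ 466.6, -184. ,   12. ]), array([470.2, -81.3,  12. ])]
```

Run:
```python
from h import *
p,R,s=cur(); setcmd(p,R); plan([539.2,6,63.2],Rt(-1.23))
```

```text
turn [-0.0017, -0.0016, 0.0028] shift [0.0044, 0.0559, 0.0734] len mm 92.36736436642545 deg 0.20887435551463965
```

>>> jog_arm:
  moves:
    - [[-0.0017,-0.0016,0.0028],[0.0022,0.02,0.037],5]
    - [[-0.0017,-0.0016,0.0028],[0.0044,0.04,0.0734],5]
    - [[-0.0017,-0.0016,0.0028],[0.0044,0.0559,0.0734],5]
    - [[-0.0017,-0.0016,0.0028],[0.0044,0.0559,0.0734],5]
    - [[-0.0017,-0.0016,0.0028],[0.0044,0.0559,0.0734],5]

```text
time_s: 5.6
eef_pos: [540.5, 5.3, 65.3]
orientation: [1.0, -0.012, 0.002, -0.0]
force: [-0.2, 0.7, -3.5]
opening: 17.5
```

Run:
```python
from h import *
chk()
cap('scene','s7');cap('top','t7');cap('wrist','w7')
crop('t7',330,150,450,290,4,'t7c');crop('s7',170,150,290,260,6,'s7c')
chk()
```

```text
t 5.6 pos [540.5   5.3  65.3] err [ 1.32 -0.68  2.07] rot err deg [0.01 0.23 0.1 ] F [-0.2  0.7 -3.5] op 17.5
t 5.75 pos [539.9   5.3  64.8] err [ 0.73 -0.64  1.53] rot err deg [-0.    0.17  0.07] F [-1.   0.7 -3.3] op 17.7
```

View pics/t7c.png

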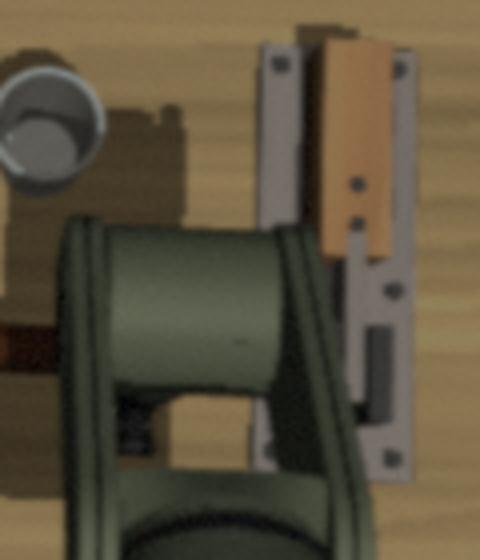

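View pics/s7c.png

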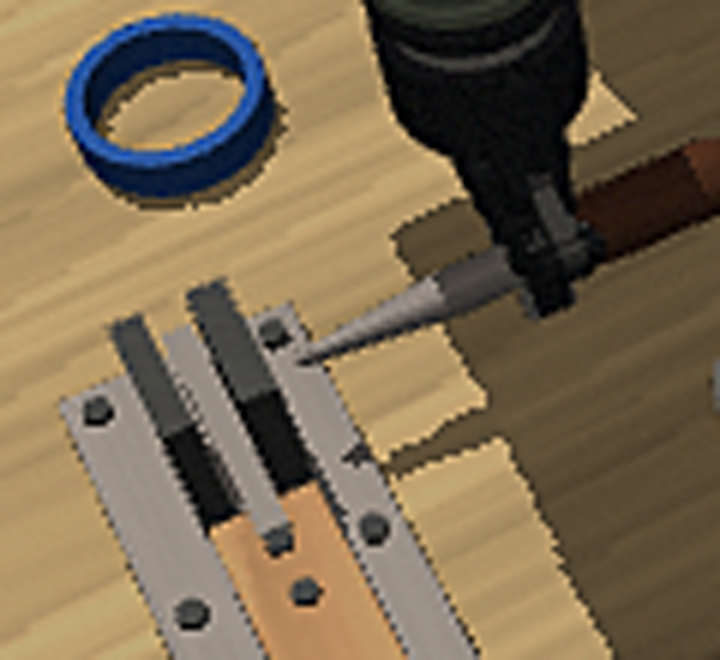

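View pics/w7.png

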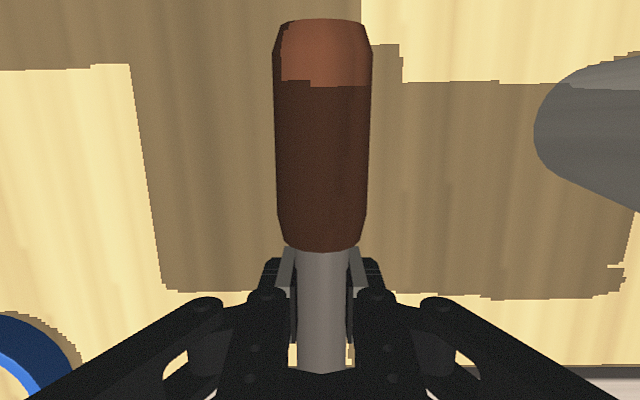

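Run:
```python
from h import *
d=load('s7'); p,R,s=cur()
f=lambda u,v:(170+(u+.5)/6-.5,150+(v+.5)/6-.5)
for q in [(186,290),(227,280),(280,390),(243,402)]: print('lug',atz(d,f(*q),88).round(1))
for q in [(302,362)]:
  o,v=ray(d,f(*q))
  for z in (61,63,65): print('tip z',z,atz(d,f(*q),z).round(1))
tip=p+R.apply([0,101.8,1.2]); print('exp tip',tip,(proj(d,tip)-[170,150])*6)
# full model overlay
ax=np.array([-.0215,-1,0]);ay=np.array([1,-.0215,0])
for hx,hy in((533.5,-109.7),(532.5,-108.5)):
  h=np.array([hx,hy,62])
  P=[h+ax*a+ay*b+[0,0,26] for a,b in((16,-30),(0,-30),(0,30),(16,30),(34,-30),(48,-30),(48,30),(34,30))]
  print(((proj(d,P)-[170,150]+.5)*6-.5).round(0).tolist())
```

```text
lug [ 500.  -122.2   88. ]
lug [ 504.  -106.4   88. ]
lug [ 563.5 -109.2   88. ]
lug [ 561.1 -123.5   88. ]
tip z 61 [536.2 -94.4  61. ]
tip z 63 [537.7 -94.5  63. ]
tip z 65 [539.2 -94.7  65. ]
exp tip [537.57394619 -96.45343757  63.57103224] [[294.62314363 360.59652376]]
[[182.0, 299.0], [220.0, 282.0], [277.0, 391.0], [238.0, 409.0], [139.0, 318.0], [105.0, 333.0], [159.0, 445.0], [194.0, 429.0]]
[[184.0, 296.0], [222.0, 279.0], [279.0, 388.0], [240.0, 406.0], [141.0, 315.0], [107.0, 329.0], [161.0, 442.0], [196.0, 426.0]]
```

>>> jog_arm:
  moves:
    - [[0,0,0],[0,0.005,0.0015],5]
    - [[0,0,0],[0,0.011,0.0015],5]
    - [[0,0,0],[0,0.017,0.0015],5]
    - [[0,0,0],[0,0.023,0.0015],5]
    - [[0,0,0],[0,0.027,0.0015],5]

```text
time_s: 6.38
eef_pos: [538.7, -22.8, 62.1]
orientation: [1.0, -0.012, 0.0, 0.0]
force: [0.3, 0.3, -2.0]
opening: 17.7
```

Run:
```python
from h import *
chk()
cap('scene','s8');crop('s8',170,150,290,260,6,'s8c')
p,R,s=cur();print(s['force'],p,R.as_matrix().round(4))
tip=p+R.apply([0,101.8,1.2]);print('tip',tip,'depth',-109.7-tip[1], 'off',tip[0]-(533.5-.0215*(-109.7-tip[1])))
```

```text
t 6.375 pos [538.7 -22.8  62.1] err [ -0.51 -28.78  -1.09] rot err deg [-0.01  0.04  0.15] F [ 0.3  0.3 -2. ] op 17.7
[ 0.08624494 -0.92693262 -3.55905355] [538.68910656 -23.11060406  62.18451374] [[ 9.997e-01 -2.410e-02  8.000e-04]
 [-2.410e-02 -9.997e-01 -5.000e-04]
 [ 8.000e-04  5.000e-04 -1.000e+00]]
tip [ 536.2324662  -124.88149736   61.03117288] depth 15.181497363311891 off 3.0588683930102434
```

View pics/s8c.png

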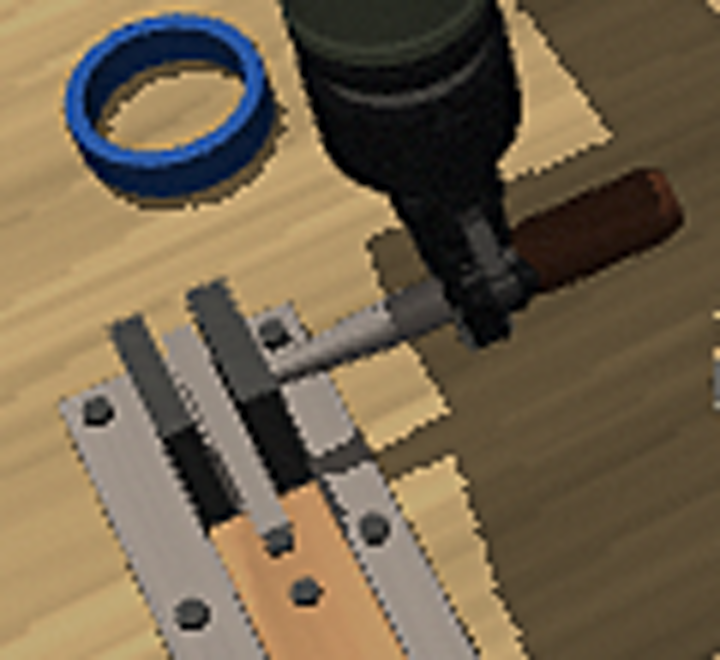

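>>> jog_arm:
  moves:
    - [[0,0,0],[0.0008,0.004,-0.0008],5]
    - [[0,0,0],[0.0008,0.008,-0.0008],5]
    - [[0,0,0],[0.0008,0.012,-0.0008],5]
    - [[0,0,0],[0.0008,0.016,-0.0008],5]
    - [[0,0,0],[0.0008,0.02,-0.0008],5]

```text
time_s: 7.05
eef_pos: [538.4, -42.3, 62.8]
orientation: [1.0, -0.012, -0.0, -0.0]
force: [-1.9, 1.8, -2.1]
opening: 18.0
```

```bash
cat >> h.py <<'E'
def ins(L=101.8,o=1.2):
    p,R,s=cur(); tip=p+R.apply([0,L,o]); de=-109.7-tip[1]; ty=R.apply([0,1,0])
    print('t',s['time_s'],'F',s['force'].round(1),'M',s['ft_torque'].round(2),'tcp',p.round(1),'depth',de.round(1),'off',(tip[0]-(533.5-.0215*de)).round(1),'tipz',tip[2].round(1),'axis@face off',((tip-ty*de)[0]-533.5).round(1),'z',(tip-ty*de)[2].round(1),'dir',ty.round(4),'op',s['opening'].round(1))
E
python3 - <<'E'
from h import *
ins()
E
```

```text
Traceback (most recent call last):
  File "h.py", line 36, in ins
    print('t',s['time_s'],'F',s['force'].round(1),'M',s['ft_torque'].round(2),'tcp',p.round(1),'depth',de.round(1),'off',(tip[0]-(533.5-.0215*de)).round(1),'tipz',tip[2].round(1),'axis@face off',((tip-ty*de)[0]-533.5).round(1),'z',(tip-ty*de)[2].round(1),'dir',ty.round(4),'op',s['opening'].round(1))
                                                                                                                                                                                                                                                                                      ^^^^^^^^^^^^^^^^^^
AttributeError: 'float' object has no attribute 'round'
```

>>> jog_arm:
  moves:
    - [[0,0,0],[-0.0003,0.003,0],5]
    - [[0,0,0],[-0.0006,0.006,0],5]
    - [[0,0,0],[-0.001,0.009,0],5]
    - [[0,0,0],[-0.0014,0.012,0],5]
    - [[0,0,0],[-0.0018,0.015,0],5]

```text
time_s: 7.68
eef_pos: [536.5, -57.3, 62.9]
orientation: [1.0, -0.012, 0.0, -0.0]
force: [-2.6, 1.8, -2.2]
opening: 17.7
```

```bash
sed -i "s/s\['opening'\].round(1))/round(float(s['opening']),1))/" h.py
python3 - <<'E'
from h import *
ins(); cap('scene','s9');crop('s9',170,150,290,260,6,'s9c');cap('wrist','w9')
ins()
E
```

```text
t 7.675 F [-2.6  1.8 -2.2] M [ 0.29  0.41 -0.15] tcp [536.5 -57.3  62.9] depth 49.4 off 1.7 tipz 61.7 axis@face off 1.8 z 61.7 dir [-0.0237 -0.9997 -0.    ] op 17.7
t 7.775 F [-2.9 -0.  -2.7] M [ 0.01  0.5  -0.11] tcp [536.5 -57.6  62.9] depth 49.7 off 1.6 tipz 61.8 axis@face off 1.8 z 61.7 dir [-2.370e-02 -9.997e-01  6.000e-04] op 18.1
```

View pics/s9c.png

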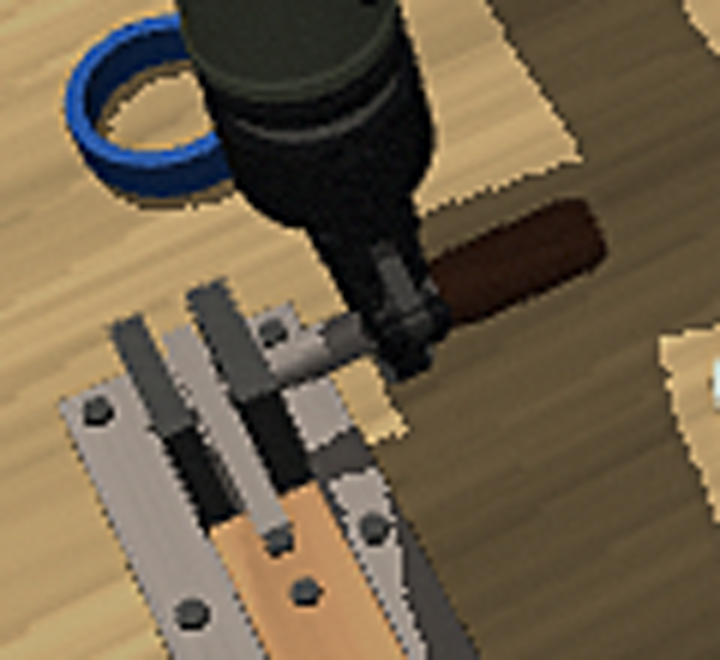

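>>> jog_arm:
  moves:
    - [[0,0,0],[-0.0003,0.003,0],5]
    - [[0,0,0],[-0.0006,0.006,0],5]
    - [[0,0,0],[-0.0009,0.009,0],5]
    - [[0,0,0],[-0.0012,0.012,0],5]
    - [[0,0,0],[-0.0015,0.015,0],5]

```text
time_s: 8.4
eef_pos: [534.7, -71.4, 63.0]
orientation: [1.0, -0.012, 0.0, -0.001]
force: [-2.7, 6.4, -1.3]
opening: 17.9
```

Run:
```python
from h import *
ins()
```

```text
t 8.4 F [-2.7  6.4 -1.3] M [0.94 0.3  0.05] tcp [534.7 -71.4  63. ] depth 63.5 off 0.2 tipz 61.6 axis@face off 0.3 z 61.7 dir [-0.0238 -0.9997 -0.0012] op 17.9
```

>>> jog_arm:
  moves:
    - [[0,0,0],[0,0.003,0],5]
    - [[0,0,0],[0,0.006,0],5]
    - [[0,0,0],[0,0.009,0],5]
    - [[0,0,0],[0,0.012,0],5]
    - [[0,0,0],[0,0.012,0],5]

```text
time_s: 9.02
eef_pos: [534.1, -83.8, 63.0]
orientation: [1.0, -0.012, -0.0, -0.0]
force: [-3.8, 3.7, -0.4]
opening: 18.1
```

Run:
```python
from h import *
ins(); cap('scene','s10');crop('s10',170,150,290,260,6,'s10c');cap('wrist','w10'); ins()
```

```text
t 9.025 F [-3.8  3.7 -0.4] M [ 0.53  0.57 -0.05] tcp [534.1 -83.8  63. ] depth 75.9 off -0.2 tipz 61.7 axis@face off -0.0 z 61.8 dir [-2.360e-02 -9.997e-01 -6.000e-04] op 18.1
t 9.125 F [-3.8  4.  -0.4] M [ 0.51  0.56 -0.08] tcp [534.1 -83.8  63. ] depth 75.9 off -0.2 tipz 61.7 axis@face off -0.0 z 61.8 dir [-2.350e-02 -9.997e-01 -5.000e-04] op 17.4
```

View pics/s10c.png

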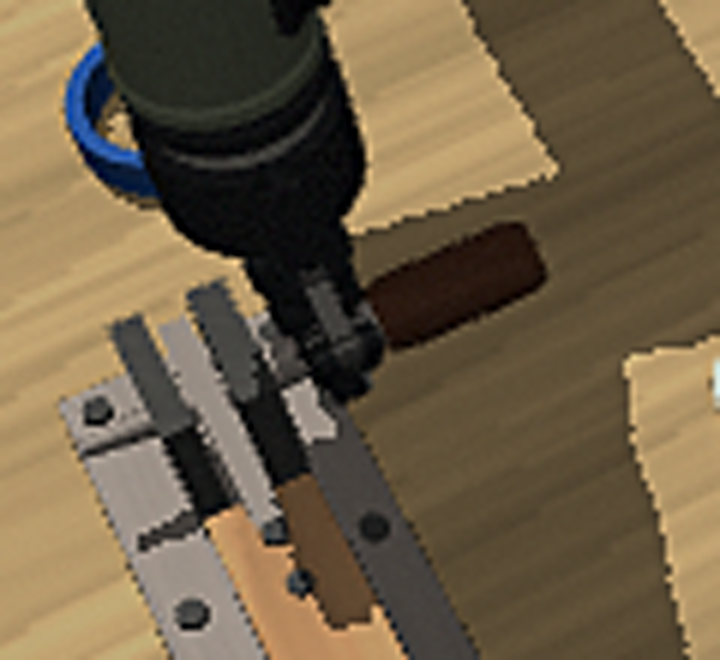

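View pics/w10.png

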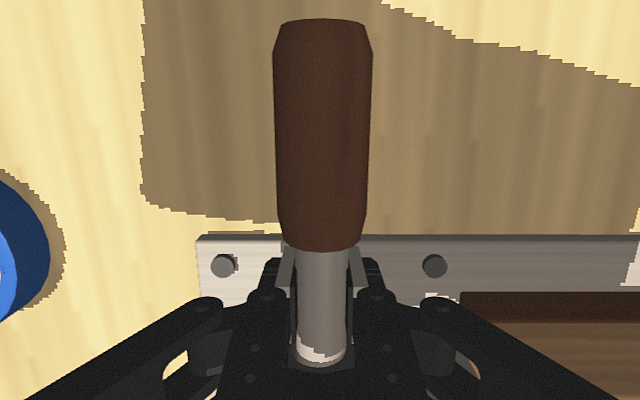

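>>> jog_arm:
  moves:
    - [[0,0,0],[0,0,0],40]
    - [[0,0,0],[0,0,0],60]
    - [[0,0,0],[0,0,0],65]
    - [[0,0,0],[0,0,0],65]
    - [[0,0,0],[0,0,0],65]

```text
time_s: 9.75
eef_pos: [534.8, -84.2, 63.0]
orientation: [1.0, -0.012, 0.001, 0.0]
force: [0.0, -0.1, 0.6]
opening: 55.6
```

Run:
```python
from h import *
ins(); cap('scene','s11');crop('s11',170,150,290,260,6,'s11c');cap('wrist','w11')
```

```text
t 9.75 F [ 0.  -0.1  0.6] M [-0.01 -0.   -0.05] tcp [534.8 -84.2  63. ] depth 76.3 off 0.6 tipz 61.9 axis@face off 0.7 z 61.9 dir [-2.360e-02 -9.997e-01  3.000e-04] op 55.6
```

View pics/s11c.png

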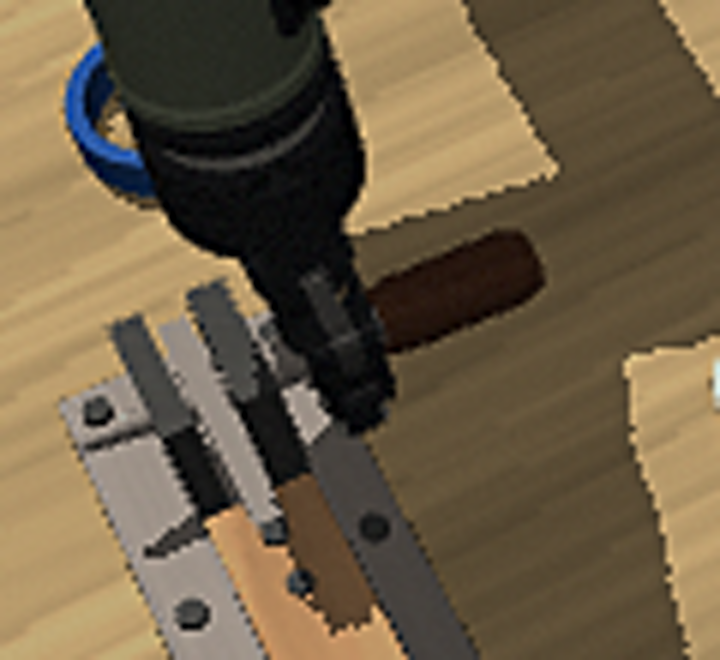

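View pics/w11.png

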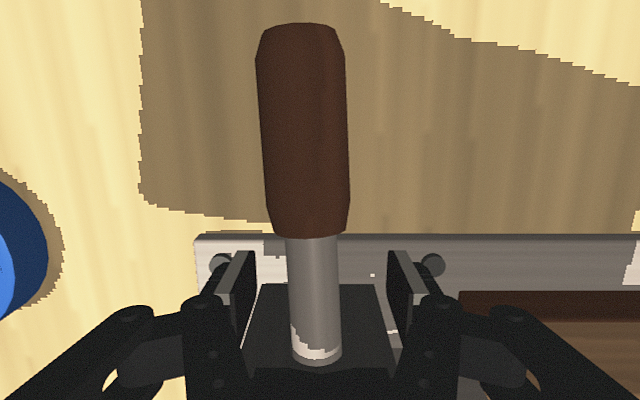

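>>> jog_arm:
  moves:
    - [[0,0,0],[0,0,-0.04],65]
    - [[0,0,0],[0,0,-0.08],65]
    - [[0,0,0],[0,-0.04,-0.09],65]
    - [[0,0,0],[0,-0.058,-0.09],65]
    - [[0,0,0],[0,-0.058,-0.09],65]

```text
time_s: 10.48
eef_pos: [535.5, -25.4, 152.4]
orientation: [1.0, -0.011, -0.0, 0.0]
force: [-0.4, -0.5, 0.7]
opening: 55.5
```

>>> jog_arm:
  moves:
    - [[0,0,0],[0,0,0],65]
    - [[0,0,0],[0,0,0],65]

```text
time_s: 10.72
eef_pos: [535.8, -26.9, 152.4]
orientation: [1.0, -0.012, -0.0, 0.0]
force: [-0.2, 0.6, 0.7]
opening: 55.4
```

Run:
```python
from h import *
p,R,s=cur();print(p,s['time_s'])
cap('wrist','w12');cap('scene','s12');crop('s12',170,150,290,260,6,'s12c');crop('w12',220,100,420,400,2,'w12c')
```

```text
[535.777859  -26.9373781 152.358626 ] 10.725
```

View pics/s12c.png

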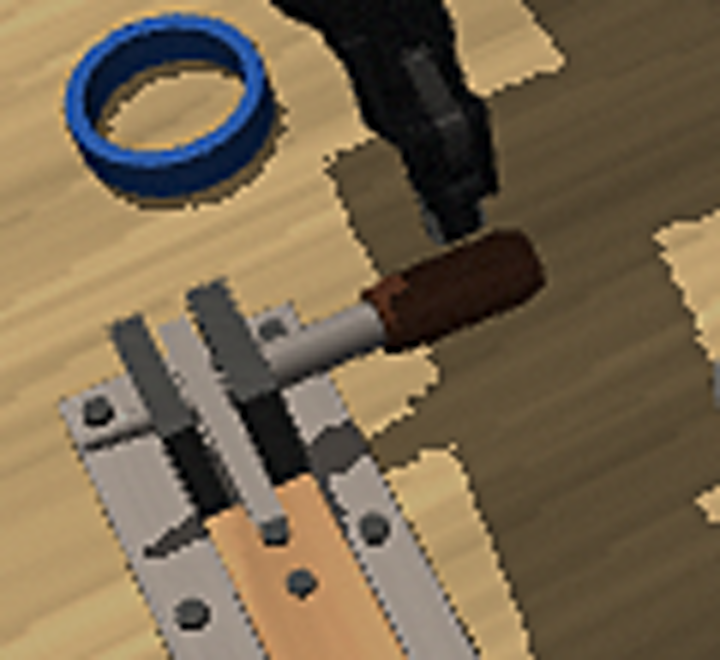

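View pics/w12c.png

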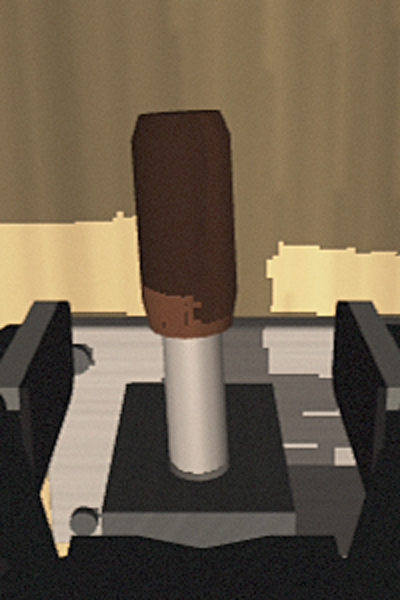

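Run:
```python
from h import *
from scipy.optimize import least_squares
w=load('w12'); s=load('s12')
fw=lambda u,v:np.array((220+(u+.5)/2-.5,100+(v+.5)/2-.5))
fs=lambda u,v:np.array((170+(u-6+.5)/6-.5,150+(v-1+.5)/6-.5))
W=[fw(*q) for q in [(182.5,150),(184.5,200),(189.5,300),(191.5,340),(198.5,465)]]
S=[fs(*q) for q in [(280,366),(375,322),(383,320),(520,260)]]
def line(x):
    p0=np.array([x[0],-109.7,x[1]]); d=np.array([x[2],1,x[3]]); return p0,d/np.linalg.norm(d)
def dist(d,P,x):
    p0,dv=line(x); a,b=proj(d,[p0,p0+dv*100]); n=(b-a)/np.linalg.norm(b-a); return [n[0]*(p-a)[1]-n[1]*(p-a)[0] for p in P]
f=lambda x: dist(w,W,x)+dist(s,S,x)
for k in range(2):
  r=least_squares(f,[534,62,0,0]); print(r.x.round(3),np.round(r.fun,2))
p0,dv=line(r.x)
# shoulder: top of handle front rim, ~ axis + (14 up)
for L in (45,47,49,51,53,55): 
  c=p0+dv*L; print(L,((proj(w,[c,c+[0,0,10],c+dv*70+[0,0,14],c+dv*35])-[220,100])*2).round(0).tolist(), ((proj(s,[c])-[170,150])*6+[6,1]).round(0).tolist(), (c+dv*35).round(1))
```

```text
[ 5.31181e+02  6.10220e+01 -2.10000e-02 -7.20000e-02] [ 0.19 -0.08 -0.13 -0.15  0.16  0.12 -0.21  0.02  0.08]
[ 5.31181e+02  6.10220e+01 -2.10000e-02 -7.20000e-02] [ 0.19 -0.08 -0.13 -0.15  0.16  0.12 -0.21  0.02  0.08]
45 [[191.0, 337.0], [191.0, 351.0], [179.0, 134.0], [186.0, 234.0]] [[368.0, 323.0]] [529.5 -29.9  55.3]
47 [[191.0, 331.0], [190.0, 345.0], [179.0, 127.0], [186.0, 228.0]] [[373.0, 321.0]] [529.5 -27.9  55.1]
49 [[191.0, 325.0], [190.0, 339.0], [178.0, 121.0], [185.0, 222.0]] [[377.0, 319.0]] [529.4 -25.9  55. ]
51 [[190.0, 320.0], [190.0, 333.0], [178.0, 114.0], [185.0, 216.0]] [[382.0, 317.0]] [529.4 -23.9  54.8]
53 [[190.0, 314.0], [189.0, 328.0], [178.0, 107.0], [185.0, 210.0]] [[386.0, 315.0]] [529.3 -21.9  54.7]
55 [[190.0, 308.0], [189.0, 322.0], [177.0, 100.0], [184.0, 204.0]] [[391.0, 313.0]] [529.3 -20.   54.5]
```

Run:
```python
from h import *
w=load('w12')
fw=lambda u,v:np.array((220+(u+.5)/2-.5,100+(v+.5)/2-.5))
for q,z in [((103,513),88),((295,513),88),((128,384),12),((272,384),12)]: print(atz(w,fw(*q),z).round(1))
```

```text
[ 502.1 -108.6   88. ]
[ 561.3 -109.9   88. ]
[ 502.2 -108.7   12. ]
[ 561.2 -110.1   12. ]
```

Run:
```python
from h import *
p,R,s=cur(); setcmd(p,R)
R2=Rt(1.2,-4.1); M=R2.as_matrix(); print(M.round(3))
c=np.array([529.4,-24,54.8]); t=c-M[:,2]*1.0
plan(t-M[:,2]*50,R2,False); plan(t,R2)
```

```text
[[ 1.     0.021  0.001]
 [ 0.021 -0.997 -0.071]
 [ 0.     0.071 -0.997]]
turn [-0.0712, 0.0015, -0.0454] shift [-0.0068, -0.0063, 0.0469] len mm 47.807321614999516 deg 4.83898390921909
turn [-0.0712, 0.0015, -0.0454] shift [-0.0066, -0.0028, 0.0968] len mm 97.0651327717631 deg 4.83898390921909
```

>>> jog_arm:
  moves:
    - [[-0.0712,0.0015,-0.0454],[-0.0068,-0.0063,0.0469],65]
    - [[-0.0712,0.0015,-0.0454],[-0.0068,-0.0063,0.0469],65]
    - [[-0.0712,0.0015,-0.0454],[-0.0066,-0.0045,0.075],65]
    - [[-0.0712,0.0015,-0.0454],[-0.0066,-0.0028,0.0968],65]
    - [[-0.0712,0.0015,-0.0454],[-0.0066,-0.0028,0.0968],65]

```text
time_s: 11.45
eef_pos: [529.6, -23.8, 56.2]
orientation: [0.999, 0.01, -0.0, 0.035]
force: [1.0, 0.7, -0.1]
opening: 55.0
```

Run:
```python
from h import *
chk(); cap('wrist','w13'); chk(); cap('scene','s13');crop('s13',170,150,290,260,6,'s13c')
```

```text
t 11.45 pos [529.6 -23.8  56.2] err [0.16 0.05 0.35] rot err deg [ 0.04 -0.05  0.02] F [ 1.   0.7 -0.1] op 55.0
t 11.5 pos [530.3 -23.8  57. ] err [0.91 0.11 1.21] rot err deg [0.02 0.08 0.02] F [-0.4 -0.3  0.5] op 55.5
```

View pics/w13.png

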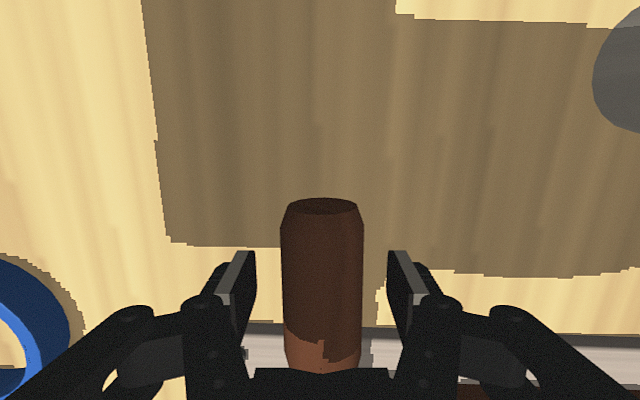

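View pics/s13c.png

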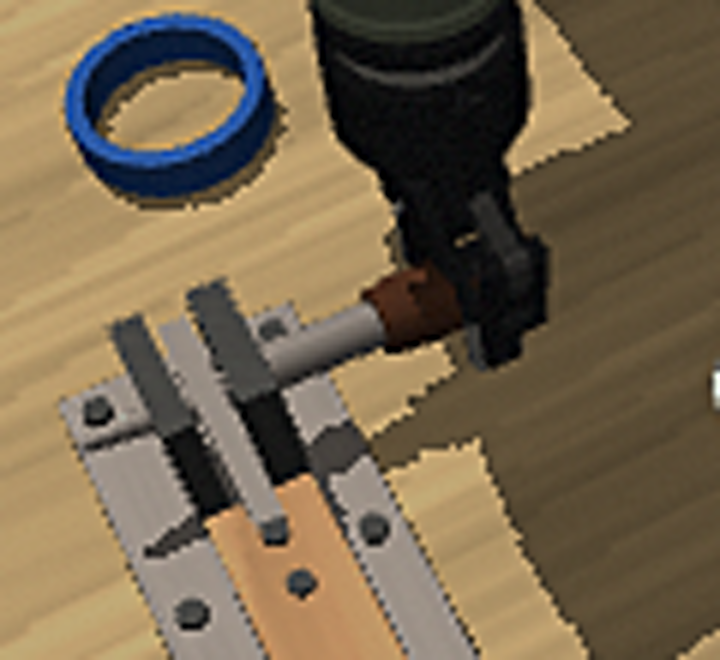

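>>> jog_arm:
  moves:
    - [[0,0,0],[0,0,0],30]
    - [[0,0,0],[0,0,0],25]
    - [[0,0,0],[0,0,0],20]
    - [[0,0,0],[0,0,0],20]
    - [[0,0,0],[0,0,0],20]
  newtons: 90

```text
time_s: 12.18
eef_pos: [530.3, -23.4, 56.8]
orientation: [0.999, 0.011, 0.002, 0.036]
force: [-0.1, -1.8, 5.7]
opening: 29.7
```

Run:
```python
from h import *
chk(); p,R,s=cur(); setcmd(p,R); print(s['ft_torque'])
# shoulder->face gap 51; pivot at face: axis point
# stage A: depth gap ~51->30 while levelling
hole=np.array([531.9,-109.3,61.8]); ax=np.array([-.0215,-1,0])
for gap,yaw,pi in((48,0,-3),(40,-1.23,0),(25,-1.23,0),(0,-1.23,0)):
    Rr=Rt(yaw,pi); y=Rr.as_matrix()[:,1]; c=hole-[0,0,.5]-y*(gap+35); plan(c-Rr.as_matrix()[:,2]*1.5,Rr,False)
```

```text
t 12.175 pos [530.3 -23.4  56.8] err [0.89 0.52 1.03] rot err deg [-0.02  0.15 -0.06] F [-0.1 -1.8  5.7] op 29.7
[-0.38369357 -0.04349669  0.00117305]
turn [0.0195, -0.0039, 0.0219] shift [0.0016, 0.0031, -0.0014] len mm 3.7589892258425004 deg 1.6948998060961529
turn [0.0718, -0.0041, 0.0435] shift [0.003, 0.0114, -0.0051] len mm 12.844064777164588 deg 4.815675331496919
turn [0.0718, -0.0041, 0.0435] shift [0.0023, 0.0264, -0.0041] len mm 26.815294143454775 deg 4.815675331496919
turn [0.0718, -0.0041, 0.0435] shift [0.0013, 0.0513, -0.0023] len mm 51.367986139228776 deg 4.815675331496919
```

>>> jog_arm:
  moves:
    - [[0.015,-0.001,0.01],[0.0006,0.0023,-0.001],20]
    - [[0.03,-0.002,0.02],[0.0012,0.0046,-0.002],20]
    - [[0.045,-0.003,0.03],[0.0018,0.0069,-0.003],20]
    - [[0.06,-0.004,0.038],[0.0024,0.0092,-0.004],20]
    - [[0.0718,-0.004,0.0435],[0.003,0.0114,-0.005],20]

```text
time_s: 12.8
eef_pos: [533.7, -33.5, 62.6]
orientation: [1.0, -0.011, 0.0, -0.001]
force: [1.2, 4.7, 5.1]
opening: 29.2
```

```bash
cat >> h.py <<'E'
def ins2():
    p,R,s=cur(); M=R.as_matrix(); hole=np.array([531.9,-109.3,61.8]); c=p+M[:,2]*1.5
    k=(hole[1]-c[1])/M[1,1]; f=c+M[:,1]*k
    print('t',s['time_s'],'F',s['force'].round(1),'M',s['ft_torque'].round(2),'tcp',p.round(1),'gap',round(k-35,1),'axis@face dx',round(f[0]-hole[0],1),'z',round(f[2],1),'dir',M[:,1].round(4),'op',round(float(s['opening']),1))
E
python3 - <<'E'
from h import *
ins2()
E
```

```text
t 12.8 F [1.2 4.7 5.1] M [ 0.39 -0.18  0.16] tcp [533.7 -33.5  62.6] gap 40.8 axis@face dx 0.2 z 60.9 dir [-0.0222 -0.9998 -0.0021] op 29.2
```

>>> jog_arm:
  moves:
    - [[0,0,0],[0,0.003,-0.0004],20]
    - [[0,0,0],[0,0.006,-0.0006],20]
    - [[0,0,0],[0,0.009,-0.0006],20]
    - [[0,0,0],[0,0.012,-0.0006],20]
    - [[0,0,0],[0,0.015,-0.0006],20]

```text
time_s: 13.42
eef_pos: [533.5, -47.9, 63.5]
orientation: [1.0, -0.011, 0.0, -0.001]
force: [1.5, 8.1, 8.1]
opening: 29.5
```

Run:
```python
from h import *
ins2()
```

```text
t 13.425 F [1.5 8.1 8.1] M [ 0.93 -0.17  0.12] tcp [533.5 -47.9  63.5] gap 26.4 axis@face dx 0.2 z 61.8 dir [-0.0228 -0.9997 -0.0029] op 29.5
```

>>> jog_arm:
  moves:
    - [[-0.005,0,0],[0,0.003,-0.0004],20]
    - [[-0.008,0,0],[0,0.006,-0.0006],20]
    - [[-0.008,0,0],[0,0.009,-0.0006],20]
    - [[-0.008,0,0],[0,0.012,-0.0006],20]
    - [[-0.008,0,0],[0,0.015,-0.0006],20]

```text
time_s: 14.05
eef_pos: [533.4, -59.8, 64.7]
orientation: [1.0, -0.013, 0.001, -0.0]
force: [0.1, 21.0, 13.2]
opening: 29.4
```

Run:
```python
from h import *
ins2(); cap('scene','s14');crop('s14',170,150,290,260,6,'s14c')
```

```text
t 14.05 F [ 0.1 21.  13.2] M [ 3.31 -0.2   0.03] tcp [533.4 -59.8  64.7] gap 14.6 axis@face dx 0.2 z 63.1 dir [-2.590e-02 -9.997e-01 -6.000e-04] op 29.4
```

View pics/s14c.png

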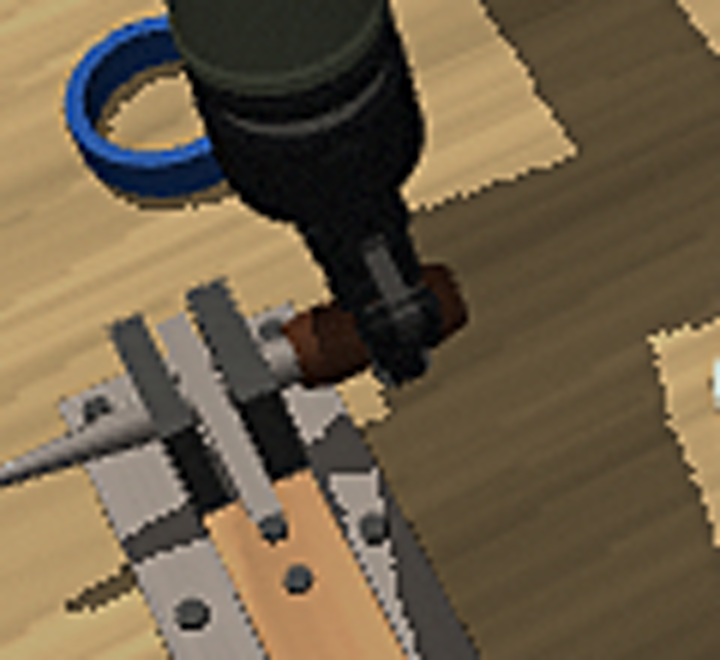

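Run:
```python
from h import *
crop('s14',130,190,280,270,5,'s14d')
```

```text
(no output)
```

View pics/s14d.png

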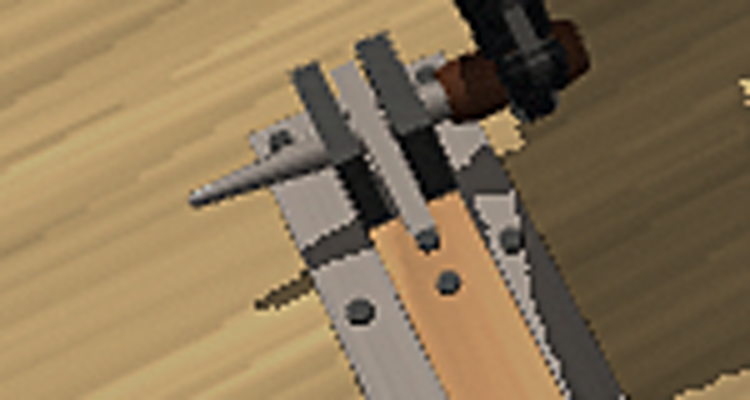

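Run:
```python
from h import *
s=load('s14')
f=lambda u,v:np.array((130+(u+.5)/5-.5-1.1,190+(v+.5)/5-.5-.2))
for n,q,y in (('tip',(193,201),-219.7),('tip',(193,201),-215),('rearlug exit',(338,153),-157.3),('handle front',(449,92),-94.7),('butt',(578,47),-25)):
    o,v=ray(s,f(*q)); print(n,(o+v*(y-o[1])/v[1]).round(1))
```

```text
tip [ 547.9 -219.7   95. ]
tip [ 601.3 -215.   166.8]
rearlug exit [ 682.9 -157.3  265.5]
handle front [524.1 -94.7  55. ]
butt [511.9 -25.   26.4]
```

Run:
```python
from h import *
s=load('s14')
f=lambda u,v:np.array((130+(u+.5)/5-.5-1.1,190+(v+.5)/5-.5-.2))
for n,q,y in (('tip',(193,201),-219.7),('exit',(320,150),-165),('handle front',(443,92),-94.7),('butt mid',(570,48),-25)):
    x=531.9-.0215*(-109.3-y)
    o,v=ray(s,f(*q)); print(n,(o+v*(x-o[0])/v[0]).round(1))
```

```text
tip [ 529.5 -221.3   70.4]
exit [ 530.7 -160.8   65.9]
handle front [532.2 -98.3  68.1]
butt mid [533.7 -33.9  58.4]
```

>>> jog_arm:
  moves:
    - [[0.004,0,0],[0,0,-0.0008],20]
    - [[0.008,0,0],[0,0,-0.0016],20]
    - [[0.012,0,0],[0,0,-0.002],20]
    - [[0.012,0,0],[0,0,-0.002],20]

```text
time_s: 14.6
eef_pos: [533.0, -63.9, 65.6]
orientation: [1.0, -0.011, 0.0, -0.003]
force: [1.3, 4.5, 5.7]
opening: 29.3
```

Run:
```python
from h import *
ins2()
```

```text
t 14.6 F [1.3 4.5 5.7] M [ 0.57 -0.36  0.16] tcp [533.  -63.9  65.6] gap 10.5 axis@face dx 0.1 z 63.9 dir [-0.0222 -0.9997 -0.0051] op 29.3
```

>>> jog_arm:
  moves:
    - [[0,0,0],[0,0,-0.0008],20]
    - [[0,0,0],[0,0.002,-0.001],20]
    - [[0,0,0],[0,0.004,-0.001],20]
    - [[0,0,0],[0,0.006,-0.001],20]
    - [[0,0,0],[0,0.008,-0.001],20]

```text
time_s: 15.22
eef_pos: [532.6, -71.1, 66.4]
orientation: [1.0, -0.012, -0.0, -0.004]
force: [5.0, 13.2, 5.7]
opening: 29.4
```

Run:
```python
from h import *
ins2()
cap('scene','s15');crop('s15',130,190,280,270,5,'s15d');cap('wrist','w15')
```

```text
t 15.225 F [ 5.  13.2  5.7] M [ 1.95 -0.76  0.19] tcp [532.6 -71.1  66.4] gap 3.2 axis@face dx -0.2 z 64.7 dir [-0.0238 -0.9997 -0.0071] op 29.4
```

View pics/s15d.png

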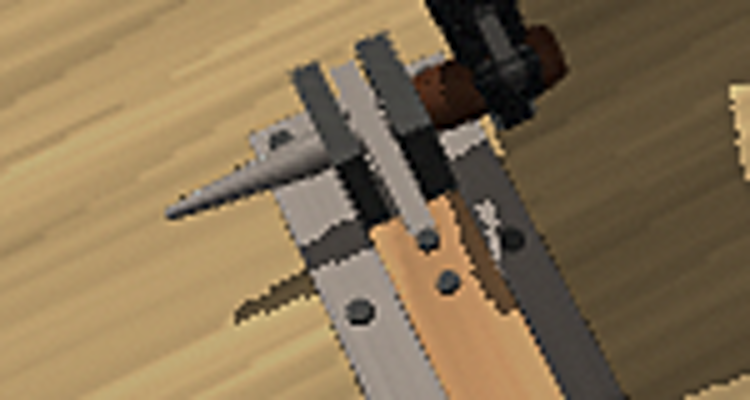

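View pics/w15.png

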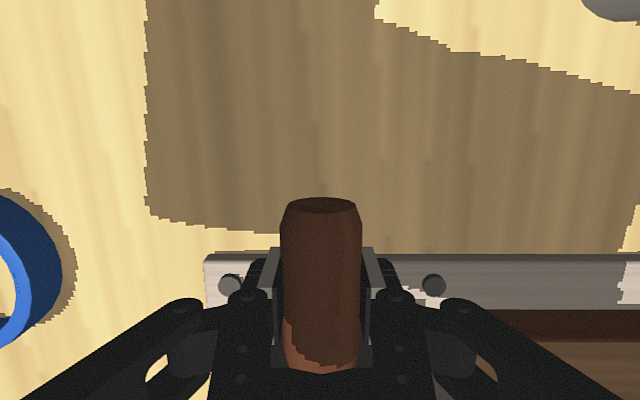

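>>> jog_arm:
  moves:
    - [[0,0,0],[0.0008,0.001,-0.0005],20]
    - [[0,0,0],[0.0008,0.002,-0.0008],20]
    - [[0,0,0],[0.0008,0.003,-0.0008],20]
    - [[0,0,0],[0.0008,0.004,-0.0008],20]

```text
time_s: 15.82
eef_pos: [532.7, -71.4, 66.9]
orientation: [1.0, -0.013, -0.001, -0.007]
force: [5.7, 24.9, 5.3]
opening: 29.8
```

Run:
```python
from h import *
ins2()
```

```text
t 15.825 F [ 5.7 24.9  5.3] M [ 4.11 -0.81  0.27] tcp [532.7 -71.4  66.9] gap 2.9 axis@face dx -0.2 z 64.9 dir [-0.0264 -0.9996 -0.0134] op 29.8
```

Run:
```python
from h import *
cap('scene','s16');crop('s16',140,180,270,260,6,'s16d'); cap('top','t16'); crop('t16',370,180,470,280,6,'t16d')
```

```text
(no output)
```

View pics/s16d.png

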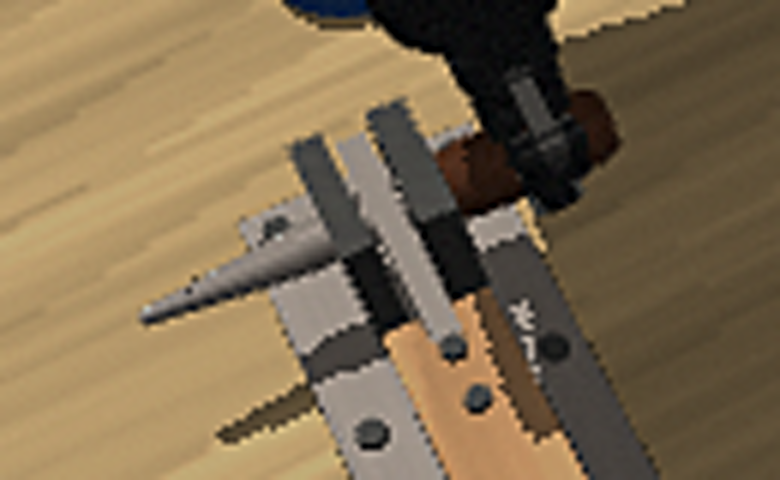

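View pics/t16d.png

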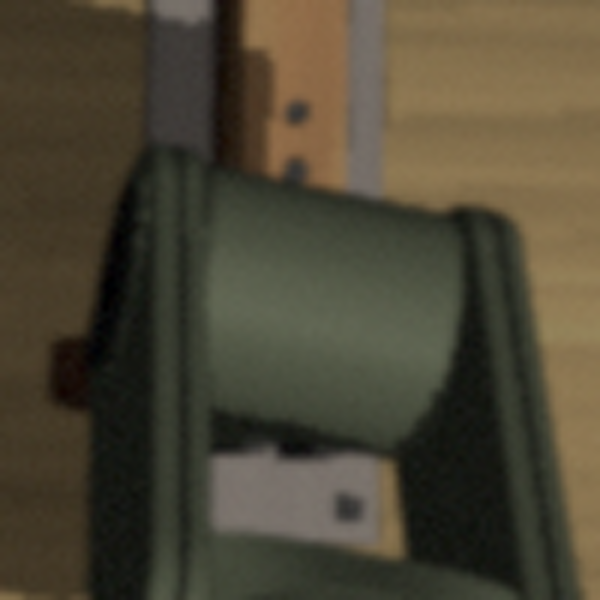

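```bash
python3 - <<'E'
from h import *
for n,q in(('s14',(130+193.5/5-.5,190+201.5/5-.5)),('s15',(130+168.5/5-.5,190+216.5/5-.5)),('s16',(140+143.5/6-.5,180+319.5/6-.5))):
    s=load(n); o,v=ray(s,np.array(q)-[1.1,.2])
    for z in(62,65): print(n,atz(s,np.array(q)-[1.1,.2],z).round(1))
    x=529.5; print('  ',(o+v*(x-o[0])/v[0]).round(1))
s=load('s16')
for z in (62,64): print('exp home tip',((proj(s,[531.9-.0215*125,-109.3-125,z])+[1.1,.2]-[140,180])*6).round(0), 'gap3',((proj(s,[531.9-.0215*122,-109.3-122,z])+[1.1,.2]-[140,180])*6).round(0))
print('butt home',((proj(s,[531.9+.0215*70,-109.3+70,62])+[1.1,.2]-[140,180])*6).round(0))
E
python3 - <<'E'
import cv2
im=cv2.imread('pics/s16.png')[195:245,155:185]; cv2.imwrite('pics/s16e.png',cv2.resize(im,None,fx=12,fy=12,interpolation=cv2.INTER_NEAREST))
im=cv2.imread('pics/s16.png')[185:225,195:250]; cv2.imwrite('pics/s16f.png',cv2.resize(im,None,fx=12,fy=12,interpolation=cv2.INTER_NEAREST))
E
```

```text
s14 [ 523.3 -221.9   62. ]
s14 [ 525.5 -221.7   65. ]
   [ 529.5 -221.3   70.4]
s15 [ 525.  -234.6   62. ]
s15 [ 527.2 -234.3   65. ]
   [ 529.5 -234.1   68.1]
s16 [ 525.1 -234.1   62. ]
s16 [ 527.3 -233.9   65. ]
   [ 529.5 -233.6   67.9]
exp home tip [[144. 325.]] gap3 [[151. 321.]]
exp home tip [[142. 322.]] gap3 [[149. 319.]]
butt home [[608. 115.]]
```

View pics/s16f.png

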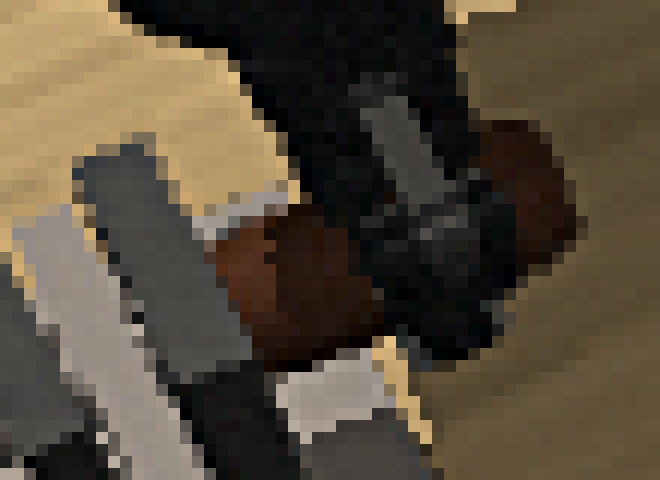

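>>> jog_arm:
  moves:
    - [[0,0,0],[0.0005,0.001,0],20]
    - [[0,0,0],[0.0005,0.002,0],20]
    - [[0,0,0],[0.0005,0.003,0],20]
    - [[0,0,0],[0.0005,0.004,0],20]
    - [[0,0,0],[0.0005,0.004,0],20]

```text
time_s: 16.55
eef_pos: [532.8, -71.7, 67.1]
orientation: [1.0, -0.014, -0.002, -0.01]
force: [4.9, 37.2, 8.2]
opening: 29.1
```

Run:
```python
from h import *
ins2()
```

```text
t 16.55 F [ 4.9 37.2  8.2] M [ 5.98 -0.84  0.18] tcp [532.8 -71.7  67.1] gap 2.7 axis@face dx -0.2 z 64.9 dir [-0.0287 -0.9994 -0.0196] op 29.1
```

>>> jog_arm:
  moves:
    - [[0,0,0],[0,-0.003,0],20]
    - [[0,0,0],[0,-0.006,0],20]
    - [[0,0,0],[0,-0.006,0],45]
    - [[0,0,0],[0,-0.006,0],60]
    - [[0,0,0],[0,-0.006,0],65]

```text
time_s: 17.18
eef_pos: [532.3, -74.7, 66.4]
orientation: [1.0, -0.011, -0.002, -0.002]
force: [0.6, -0.4, 0.3]
opening: 55.5
```

>>> jog_arm:
  moves:
    - [[0,0,0],[0,0,0],65]
    - [[0,0,0],[0,0,0],65]

```text
time_s: 17.42
eef_pos: [533.1, -74.4, 66.8]
orientation: [1.0, -0.011, -0.001, -0.002]
force: [0.2, 0.4, -0.9]
opening: 55.7
```

Run:
```python
from h import *
ins2(); cap('wrist','w17')
```

```text
t 17.425 F [ 0.2  0.4 -0.9] M [-0.03 -0.04  0.  ] tcp [533.1 -74.4  66.8] gap -0.1 axis@face dx 0.4 z 65.2 dir [-0.0221 -0.9997 -0.0043] op 55.7
```

View pics/w17.png

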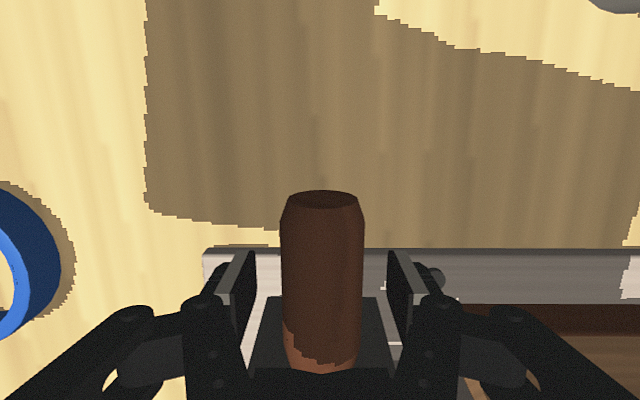

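Lift straight up, then back off to look.

>>> jog_arm:
  moves:
    - [[0,0,0],[0,0,-0.04],65]
    - [[0,0,0],[0,0,-0.08],65]
    - [[0,0,0],[0,-0.03,-0.11],65]
    - [[0,0,0],[0,-0.05,-0.11],65]
    - [[0,0,0],[0,-0.05,-0.11],65]

```text
time_s: 18.1
eef_pos: [533.8, -23.7, 176.3]
orientation: [1.0, -0.01, -0.002, -0.002]
force: [-0.2, 0.0, -0.8]
opening: 56.0
```

>>> jog_arm:
  moves:
    - [[0,0,0],[0,0,0],65]
    - [[0,0,0],[0,0,0],65]

```text
time_s: 18.35
eef_pos: [534.0, -25.3, 176.1]
orientation: [1.0, -0.011, -0.002, -0.002]
force: [-0.1, 0.8, -0.3]
opening: 55.5
```

Run:
```python
from h import *
p,R,s=cur();print(p,s['force'],s['time_s'])
cap('wrist','w18'); crop('w18',200,150,450,400,2.4,'w18c'); cap('scene','s18');crop('s18',140,170,270,270,6,'s18c')
```

```text
[534.04681172 -25.28681718 176.06411907] [-0.14392485  0.79517336 -0.29859253] 18.35
```

View pics/w18c.png

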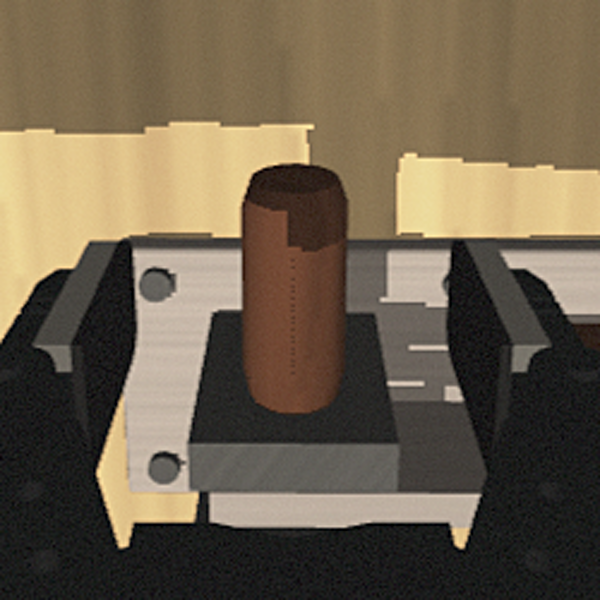

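View pics/s18c.png

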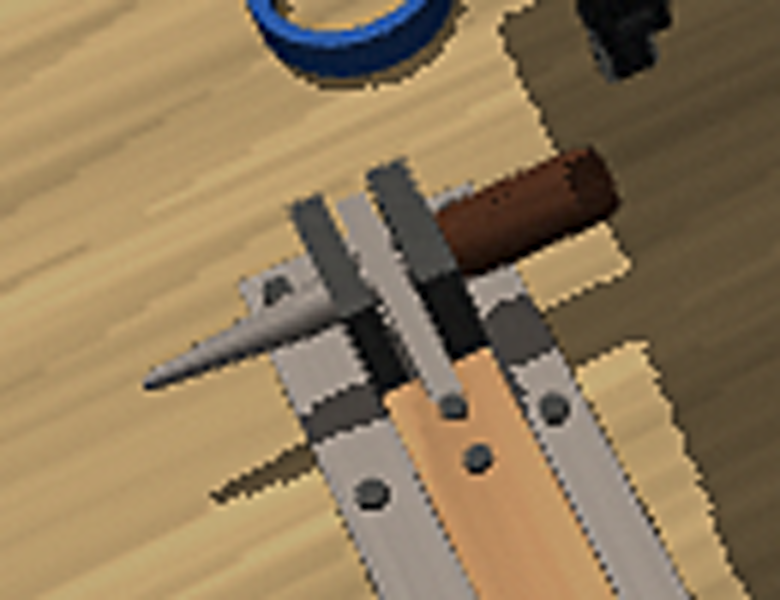

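Run:
```python
from h import *
w=load('w18'); s=load('s18')
W=lambda P:((proj(w,P)-[200,150]+.5)*2.4-.5).round(0).tolist()
S=lambda P:((proj(s,P)+[1.1,.2]-[140,170]+.5)*6-.5).round(0).tolist()
ay=np.array([1,-.0215,0])
h=np.array([531.9,-109.3,62])
print('lug front top edge',W([h+ay*30+[0,0,26],h-ay*30+[0,0,26]]),'base',W([h+ay*30-[0,0,50],h-ay*30-[0,0,50]]))
for gap in(0,2,4):
  for pit in(0,-.03):
    d=np.array([.0215,1,pit]); d/=np.linalg.norm(d); c=h+[0,0,-.8]+d*gap
    up=np.array([0,0,1]); th=np.linspace(0,2*np.pi,37)
    def ring(L,r): 
        return np.array([c+d*L+r*(np.cos(t)*ay+np.sin(t)*up) for t in th])
    f=np.array(W(ring(0,14))); b=np.array(W(ring(70,14)))
    print(gap,pit,'front ring v',f[:,1].min(),f[:,1].max(),'butt ring v',b[:,1].min(),b[:,1].max(),'u',b[:,0].min(),b[:,0].max(),'tip scene',S([c-d*125]),'butt scene',S([c+d*70]))
```

```text
lug front top edge [[401.0, 445.0], [189.0, 444.0]] base [[376.0, 313.0], [213.0, 313.0]]
0 0 front ring v 366.0 417.0 butt ring v 164.0 197.0 u 247.0 343.0 tip scene [[147.0, 388.0]] butt scene [[610.0, 179.0]]
0 -0.03 front ring v 366.0 417.0 butt ring v 162.0 194.0 u 247.0 343.0 tip scene [[144.0, 383.0]] butt scene [[611.0, 182.0]]
2 0 front ring v 360.0 411.0 butt ring v 158.0 190.0 u 247.0 343.0 tip scene [[152.0, 386.0]] butt scene [[615.0, 177.0]]
2 -0.03 front ring v 360.0 411.0 butt ring v 156.0 187.0 u 247.0 343.0 tip scene [[149.0, 381.0]] butt scene [[616.0, 180.0]]
4 0 front ring v 355.0 405.0 butt ring v 152.0 183.0 u 247.0 343.0 tip scene [[157.0, 384.0]] butt scene [[619.0, 175.0]]
4 -0.03 front ring v 355.0 405.0 butt ring v 149.0 181.0 u 247.0 343.0 tip scene [[154.0, 379.0]] butt scene [[620.0, 178.0]]
```

Run:
```python
from h import *
cap('scene','s19');cap('top','t19')
```

View pics/s19.png

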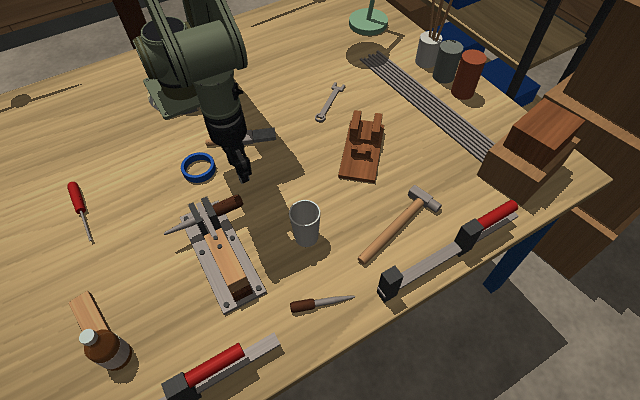

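Run:
```python
from h import *
a=load('s12')['img'];
# rail shift between start and now, from top view: bolts on rail
t0=load('top0');t1=load('t19')
crop('t19',375,145,455,285,4.2,'t19c')
g=[cv2.cvtColor(x['img'],cv2.COLOR_RGB2GRAY).astype(np.float32) for x in(load('scene0'),load('s19'))]
for n,(x0,y0,x1,y1) in {'rail':(225,258,250,292),'plate':(225,292,250,312)}.items():
    r=cv2.matchTemplate(g[1][y0-8:y1+8,x0-8:x1+8],g[0][y0:y1,x0:x1],cv2.TM_CCOEFF_NORMED); print(n,cv2.minMaxLoc(r)[3],cv2.minMaxLoc(r)[1])
p=np.array([690,-138,84.]); d=load('s19'); print(proj(d,p-[7.5,0,0])-proj(d,p))
```

```text
rail (7, 6) 0.9526010155677795
plate (8, 8) 0.922537624835968
[[-1.42168461 -2.67678195]]
```

View pics/t19c.png

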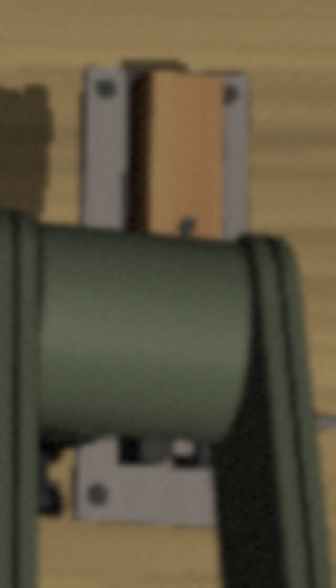

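Run:
```python
from h import *
print(r.job_done()); print(sensors.read_state()['time_s'])
```

```text
the job is handed in; nothing more can be done
None
the job is handed in; nothing more can be done
```

The drift is fully home in the jig and the rail has been drawn back into line. I handed the job in at about 18.5 s of the 56 s allowed.

- **Which drift:** I took the larger one, which lay in the wooden rest and measured about 193 mm long. The loose one near the bench edge measured about 143 mm.
- **How it went:** I gripped the shank, put the point through the front lug and the tongue to about 75 mm deep, and let go. The drift drooped about 4°. I then took it by the handle, levelled it and pushed. Partway in, it began to bind (21 N along the push, 13 N upward), so I raised the handle about 2 mm and the force eased.
- **Handle against the lug:** At the end, pushing from 25 to 37 N moved the drift only 0.3 mm. The wrist and scene pictures put the handle within 0–1 mm of the lug. My running estimate from the arm's position still showed a 2.7 mm gap. I put that down to error in where I thought I held the handle, because the tip depth of about 124.7 mm (125 expected) agrees with it being home.
- **Rail:** It shifted about 6–7 mm back toward line, by two rough picture comparisons. What remains is within the drift's play in the hole, and I had no direct reading of the rail position.
- **At hand-in:** The jar is standing, the gripper is open and clear, and the tool force reads about zero. The robot pushed on the drift only, never on the rail or tongue.

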